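# Spot-cure the eyelets of cast badges and load the UV box

### The arm

A 6-joint arm with a two-finger parallel gripper is mounted at the origin on the work surface. World frame = base frame: x ahead of the robot, y to its left, z up, the work surface at z = 0. Lengths are in m, angles in rad, forces in N, time in s.
With the tool pointing down it reaches from about 0.375 to 0.9 m from the base axis. Payload 3.1 kg.
Tool frame: the origin (TCP) lies at the very end of the fingers, on their centre line; the grasp point (between the pads) lies 19 mm behind it; z points along the fingers, y is the line along which they close (so a half turn about z gives the same grasp; the last joint's range is limited). The gripper opens to 85 mm and grips with 20 to 120 N. Pads are 22 mm wide; open, the fingers measure 114 mm over their backs; the gripper's body (76 mm by 85 mm) begins 54 mm behind the grasp point. The pads swing forward as they close: fully open they stand 13 mm farther back than shut.
Start: joints at [1.139, 0.527, 1.433, -0, 1.181, -0.178], TCP at [0.157, 0.605, 0.231] pointing down, gripper open.
Joint ranges: [-3.08, 3.08], [-0.75, 2.2], [0.22, 2.44], [-1.43, 4.57], [0, 2.65], [-2.85, 2.85]. Speed limits (rad/s): [2.79, 2.79, 3.14, 3.14, 3.14, 3.14].

### API

Orientations are given as a unit quaternion [x, y, z, w].
In Python, from station import telemetry, snapshot, ticket gives the robot as it stands.
- The arm moves only by the tool move_arm, never from a script. Its argument "commands" is text: rows parted by semicolons, each of 7 numbers parted by spaces: the shift along the tool's x, y, z in mm, then the turn, a rotation vector about the tool's x, y, z in degrees, then the opening, from -1 (shut) to 1 (fully open). A call has exactly 5 rows; each row is the pose to reach, as a shift and turn from the pose commanded when the call began, along the tool's axes at that moment; what a row does not reach only later rows make up. A row lasts 1/8 s, in which the tool goes at most 62.5 mm and 10.7 degrees, less where a joint would pass 70% of its speed; a pose out of reach is approached as far as the arm can. A call with a gripper value outside its range is refused whole. The fingers move at their own pace and stop on an object; "grip_force" is the grip in N (left out, the last holds). Time passes only in rows, so rows that repeat a pose let the fingers close, or fill a call up. It gives the time, the measured TCP pose, the force, the opening and the grip force at its end, in the units of the state.
- telemetry.sense(): the state, without advancing time (a new reading comes with each control period).
- snapshot(name): name is "scene" or "top"; returns a dict with "image" (480x640x3 uint8, red, green, blue), "fx", "fy", "cx", "cy" (pixels), "k1" (the pictures are not rectified: a ray, as slopes to the right and down, at radius r is drawn at 1 + k1 r^2 times it, then the intrinsics apply), "pose" (4x4, takes a point from camera to world coordinates). Camera axes: x right, y down, z forward; pixel columns grow to the right and rows downward; lengths in m; the calibration is good to about 2 mm. A picture is of the moment at which its call begins. There is no depth.
- ticket.sign_off(): hands the job in; it is judged then, once.
The state is a dict: "t": time; "q": joint angles; "qd": joint speeds; "tau": joint torques, N m; "tcp_pos": TCP position; "tool_rot": TCP orientation; "force": force on the tool from outside, world axes, zero at the start; "ft_torque": the same for the moment, N m; "finger_gap": opening from 0.0 (shut) to 1.0 (fully open); "gripper_force": force on a finger pad.
Only numpy, scipy, OpenCV 4.12 (cv2) and the standard library are available. Lean on these libraries where they do the work, as an engineer would, in place of code of your own. Each camera call takes 0.05 s, during which the arm holds its last target. There are 200 camera calls.

### The job

Pull the tray of the UV curing box out to its stop and lay every cast badge from the mat in it, flat on its floor, face up. Then take the UV torch off its pad and cure the brass eyelet on each badge, going from white to yellow to red to blue (some may be absent): hold the torch steady for two seconds with its lens about 6 cm straight above that eyelet. Finally stand the torch back upright in the middle of its pad and push the tray fully home, with all the badges in it; leave everything else on the bench where it is.

Things in the scene. Friction and masses are not known exactly. Their poses are not given: they have to be found in the camera images.
- tray_slide (a joint): how far the tray is pulled out of the white UV curing box, m: 0 fully home, 0.175 at its stop; about 2 N to slide. The box is 220 deep x 320 wide x 90 mm high, fixed; its front faces the robot, more or less.
- tray (a point): middle of the front edge of the tray's inner floor, 18 mm above the bench; x points into the box (pull along -x), y along its width; the floor's centre is 79 mm along x. Aluminium, inside 158 (x) x 268 (y) mm, walls 34 mm high; blue front panel 310 wide, outer face at x = -18 mm, top 60 mm above the floor. At the stop the whole tray is clear of the box.
- tray_handle (a point): middle of the steel bar handle on the tray's front, 11 mm thick, 120 long along y, 35 mm out from the panel, 55 mm above the bench, 35 mm below the top of the box. Axes as the tray's.
- mat: grey-green casting mat, 200 x 210 mm, 1 mm thin, where the badges lie; left or right of the robot. Origin: its centre, on the bench.
- pad: round grey charging pad of the torch, fixed, 110 mm across, 6 thick. Origin: centre of its underside, on the bench.
- torch: UV torch, 145 mm long, 160 g, standing lens down: black head 50 mm across and 34 long with a violet rim, above it a red handle 30 mm across up to the top. Origin: centre of the lens, at the lower end; z runs from the lens up along the handle, so the beam shines along -z. Lights by itself when lifted off its pad.
- badge_white: cast resin badge, white with a hen's face: a disc 44 mm across, 12 thick, 25 g. Origin: centre of its underside; z out of its face, which is up at the start. May be absent.
- eyelet_white (a point): the brass eyelet (10 mm) on the face of that badge, 13 mm from its centre along its x, at the top surface. To be cured.
- badge_yellow: cast resin badge, yellow with a chick's face: a disc 44 mm across, 12 thick, 25 g. Origin: centre of its underside; z out of its face, which is up at the start. May be absent.
- eyelet_yellow (a point): the brass eyelet (10 mm) on the face of that badge, 13 mm from its centre along its x, at the top surface. To be cured.
- badge_red: cast resin badge, red with a white heart: a disc 44 mm across, 12 thick, 25 g. Origin: centre of its underside; z out of its face, which is up at the start. May be absent.
- eyelet_red (a point): the brass eyelet (10 mm) on the face of that badge, 13 mm from its centre along its x, at the top surface. To be cured.
- badge_blue: cast resin badge, blue with a yellow star: a disc 44 mm across, 12 thick, 25 g. Origin: centre of its underside; z out of its face, which is up at the start. May be absent.
- eyelet_blue (a point): the brass eyelet (10 mm) on the face of that badge, 13 mm from its centre along its x, at the top surface. To be cured.
- paint_black: black paint bottle, white cap, 34 mm across, 95 tall; a bystander. Origin: centre of its underside.
- paint_red: red paint bottle, white cap, 34 mm across, 95 tall; a bystander. Origin: centre of its underside.
- jar: glass jar with black lid, 70 mm across, 120 tall; a bystander. Origin: centre of its underside.
- mixing_cup: white mixing cup, 68 mm across, 75 tall; a bystander. Origin: centre of its underside.
- dosing_cup: small pale dosing cup, 40 mm across, 40 tall; a bystander. Origin: centre of its underside.
- sponge: yellow and green sponge, 60 x 90 x 28 mm; a bystander. Origin: centre of its underside.
- marker: black marker pen lying down, 130 mm long along its x, 14 thick; a bystander. Origin: centre of its underside.
Things that resemble listed ones, but are neither listed nor needed, are in the scene too. What is shaped like the badge_red but black or green is not meant.

How it is judged:
On the way, in this order (a step that is already met when the one before it is completed fails the run):
1. the tray is pulled out to its stop (value of joint tray_slide above 0.168 m), for 0.2 s.
2. every badge present lies flat and face up on the floor of the tray, let go (x of badge_white in the frame of tray between 0.014 and 0.144 m and y of badge_white in the frame of tray between -0.12 and 0.12 m and z of badge_white in the frame of tray between -0.005 and 0.006 m and angle between each of badge_white, badge_yellow, badge_red, badge_blue's own z axis and vertical below 0.15 rad and linear speed of each of badge_white, badge_yellow, badge_red, badge_blue below 0.02 m/s and contact force between each of badge_white, badge_yellow, badge_red, badge_blue and the fingers below 0.1 N and x of badge_yellow in the frame of tray between 0.014 and 0.144 m and y of badge_yellow in the frame of tray between -0.12 and 0.12 m and z of badge_yellow in the frame of tray between -0.005 and 0.006 m and x of badge_red in the frame of tray between 0.014 and 0.144 m and y of badge_red in the frame of tray between -0.12 and 0.12 m and z of badge_red in the frame of tray between -0.005 and 0.006 m and x of badge_blue in the frame of tray between 0.014 and 0.144 m and y of badge_blue in the frame of tray between -0.12 and 0.12 m and z of badge_blue in the frame of tray between -0.005 and 0.006 m), for 0.3 s.
3. the held torch points at the eyelet of the white badge in the tray: within 10 mm of the beam's axis, 30 to 100 mm from the lens, kept so for 1.5 s (x of badge_white in the frame of tray between 0.014 and 0.144 m and y of badge_white in the frame of tray between -0.12 and 0.12 m and z of badge_white in the frame of tray between -0.005 and 0.006 m and angle between badge_white's own z axis and vertical below 0.15 rad and x of eyelet_white in the frame of torch between -0.01 and 0.01 m and y of eyelet_white in the frame of torch between -0.01 and 0.01 m and z of eyelet_white in the frame of torch between -0.1 and -0.03 m), for 1.5 s.
4. the held torch points at the eyelet of the yellow badge in the tray: within 10 mm of the beam's axis, 30 to 100 mm from the lens, kept so for 1.5 s (x of badge_yellow in the frame of tray between 0.014 and 0.144 m and y of badge_yellow in the frame of tray between -0.12 and 0.12 m and z of badge_yellow in the frame of tray between -0.005 and 0.006 m and angle between badge_yellow's own z axis and vertical below 0.15 rad and x of eyelet_yellow in the frame of torch between -0.01 and 0.01 m and y of eyelet_yellow in the frame of torch between -0.01 and 0.01 m and z of eyelet_yellow in the frame of torch between -0.1 and -0.03 m), for 1.5 s.
5. the held torch points at the eyelet of the red badge in the tray: within 10 mm of the beam's axis, 30 to 100 mm from the lens, kept so for 1.5 s (x of badge_red in the frame of tray between 0.014 and 0.144 m and y of badge_red in the frame of tray between -0.12 and 0.12 m and z of badge_red in the frame of tray between -0.005 and 0.006 m and angle between badge_red's own z axis and vertical below 0.15 rad and x of eyelet_red in the frame of torch between -0.01 and 0.01 m and y of eyelet_red in the frame of torch between -0.01 and 0.01 m and z of eyelet_red in the frame of torch between -0.1 and -0.03 m), for 1.5 s.
6. the held torch points at the eyelet of the blue badge in the tray: within 10 mm of the beam's axis, 30 to 100 mm from the lens, kept so for 1.5 s (x of badge_blue in the frame of tray between 0.014 and 0.144 m and y of badge_blue in the frame of tray between -0.12 and 0.12 m and z of badge_blue in the frame of tray between -0.005 and 0.006 m and angle between badge_blue's own z axis and vertical below 0.15 rad and x of eyelet_blue in the frame of torch between -0.01 and 0.01 m and y of eyelet_blue in the frame of torch between -0.01 and 0.01 m and z of eyelet_blue in the frame of torch between -0.1 and -0.03 m), for 1.5 s.
At the end, for the whole second after the job is handed in: the tray is home within 7 mm; every badge present lies flat and face up on its floor, at rest; the torch stands upright on its pad, lens down, within 30 mm of its centre, at rest (value of joint tray_slide below 0.007 m and x of badge_white in the frame of tray between 0.014 and 0.144 m and y of badge_white in the frame of tray between -0.12 and 0.12 m and z of badge_white in the frame of tray between -0.005 and 0.006 m and angle between each of badge_white, badge_yellow, badge_red, badge_blue's own z axis and vertical below 0.15 rad and linear speed of each of badge_white, badge_yellow, badge_red, badge_blue, torch below 0.02 m/s and x of badge_yellow in the frame of tray between 0.014 and 0.144 m and y of badge_yellow in the frame of tray between -0.12 and 0.12 m and z of badge_yellow in the frame of tray between -0.005 and 0.006 m and x of badge_red in the frame of tray between 0.014 and 0.144 m and y of badge_red in the frame of tray between -0.12 and 0.12 m and z of badge_red in the frame of tray between -0.005 and 0.006 m and x of badge_blue in the frame of tray between 0.014 and 0.144 m and y of badge_blue in the frame of tray between -0.12 and 0.12 m and z of badge_blue in the frame of tray between -0.005 and 0.006 m and horizontal distance between torch and pad below 0.03 m and angle between torch's own z axis and vertical below 0.1 rad and height (world z) of torch between 0.002 and 0.01 m); the robot touches nothing.
It fails at once if a paint bottle, the jar, a cup, the sponge or the marker is pushed more than 3 cm away or tipped over (distance of any of paint_black, paint_red, jar, mixing_cup, dosing_cup, sponge, marker from where it was at the start of the episode above 0.03 m or angle between any of paint_black, paint_red, jar, mixing_cup, dosing_cup, sponge, marker's own z axis and vertical above 0.5 rad).
Of badge_white, badge_yellow, badge_red, badge_blue only 2 to 4 are there at a start; the rules pass over those that are not, and their reading is None.
At some moment in a run one of badge_white, badge_yellow, badge_red, badge_blue may be knocked a few centimetres aside while the robot is not near it.
It also fails if it takes over 210 s, if anything falls off the work surface, if the arm or the gripper's body presses on something with over 40 N, if the wrist force passes 120 N, or if a joint passes its speed limit or range.

## Working session

There is one attempt and no reset: what is moved stays moved. The work goes in short steps, Python scripts to look and compute and a tool call to move; the robot and the scene stay as the last step left them, time stands still between calls to the robot, and variables do not carry over. Pictures are saved under pics/ and viewed, at most 14 in all, crops included, and the job is handed in when it is done.

Besides the shell and the picture viewer there is one more tool, called as name(argument=value, ...), one argument or row to a line, values as JSON. move_arm: Moves the arm, as the interface text tells. Its arguments: {"type":"object","properties":{"commands":{"type":"string"},"grip_force":{"type":"number"}},"required":["commands"]}

```bash
ls; mkdir -p pics; cat > h.py <<'E'
import numpy as np, cv2
from station import telemetry, snapshot, ticket
from scipy.spatial.transform import Rotation as R
def snap(name,fn=None):
    s=snapshot(name)
    if fn: cv2.imwrite('pics/'+fn,s['image'][:,:,::-1])
    return s
def ray(s,u,v):
    xd=(u-s['cx'])/s['fx']; yd=(v-s['cy'])/s['fy']; x,y=xd,yd
    for _ in range(20):
        f=1+s['k1']*(x*x+y*y); x,y=xd/f,yd/f
    P=np.array(s['pose']); return P[:3,3],P[:3,:3]@np.array([x,y,1.])
def onz(s,u,v,z):
    o,d=ray(s,u,v); return o+d*(z-o[2])/d[2]
def proj(s,p):
    P=np.array(s['pose']); c=P[:3,:3].T@(np.array(p)-P[:3,3]); x,y=c[:2]/c[2]
    f=1+s['k1']*(x*x+y*y); return s['fx']*x*f+s['cx'],s['fy']*y*f+s['cy']
def st():
    s=telemetry.sense(); print('t',round(s['t'],2),'tcp',np.round(s['tcp_pos'],4),'rot',np.round(R.from_quat(s['tool_rot']).as_matrix(),3).tolist(),'F',np.round(s['force'],1),'gap',s['finger_gap'],s['gripper_force'],'q',np.round(s['q'],2)); return s
E
python3 - <<'E'
from h import *
np.set_printoptions(suppress=True,precision=3)
for n in('scene','top'):
    s=snap(n,n+'0.png'); print({k:s[k] for k in('fx','fy','cx','cy','k1')},np.array(s['pose']))
st()
E
```

```text
pics
{'fx': 544.9039579751781, 'fy': 544.9039579751781, 'cx': 318.2863441438872, 'cy': 240.4594136198341, 'k1': 0.04556857775246526} [[-0.647  0.432 -0.628  1.366]
 [ 0.762  0.361 -0.538  0.686]
 [-0.006 -0.827 -0.563  0.79 ]
 [ 0.     0.     0.     1.   ]]
{'fx': 466.4808948016868, 'fy': 466.4808948016868, 'cx': 319.19042670661565, 'cy': 249.96221421143193, 'k1': 0.03875724423855679} [[-0.001 -0.998  0.058  0.504]
 [-1.     0.001 -0.006 -0.001]
 [ 0.006 -0.058 -0.998  0.983]
 [ 0.     0.     0.     1.   ]]
t 0.1 tcp [0.157 0.604 0.23 ] rot [[-0.968, 0.251, -0.001], [0.251, 0.968, -0.002], [0.0, -0.002, -1.0]] F [ 0.4 -0.8  0.9] gap 1.0066919739038285 0.0 q [ 1.14  0.53  1.43 -0.    1.18 -0.18]
```

View pics/scene0.png

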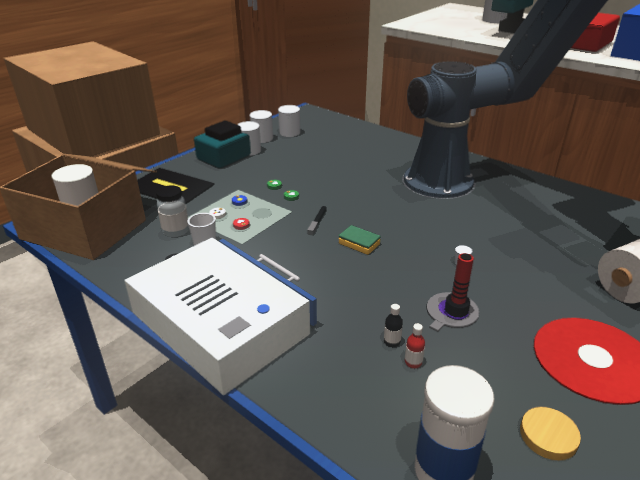

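View pics/top0.png

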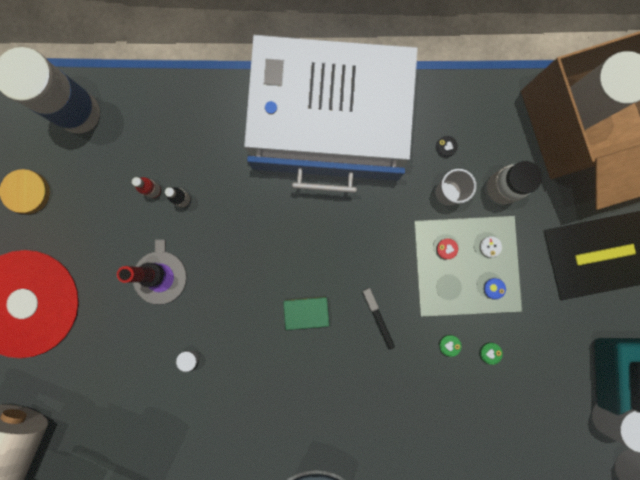

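The pictures show red (447,248), white (490,246) and blue (495,289) badges on the mat in the top view, with no yellow one. The lookalikes are black (446,146) and green (451,346), (491,354). The grey disc at (449,287) is only a mark on the mat. The handle is at (325,187), and the torch stands at about (150,275) on its pad.

```bash
cat > m.py <<'E'
from h import *
np.set_printoptions(suppress=True,precision=4)
def blobs(m,amin=8):
    n,l,s,c=cv2.connectedComponentsWithStats(m.astype(np.uint8),8)
    return [(s[i,4],*np.round(c[i],1)) for i in range(1,n) if s[i,4]>=amin]
def masks(im):
    h=cv2.cvtColor(im,cv2.COLOR_RGB2HSV); H,S,V=[h[:,:,i].astype(int) for i in range(3)]
    return dict(red=((H<8)|(H>172))&(S>140)&(V>90),blue=(H>108)&(H<130)&(S>130)&(V>90),brass=(H>12)&(H<30)&(S>80)&(V>80),white=(S<40)&(V>195))
E
python3 - <<'E'
from m import *
s=snap('top'); im=s['image']
u0,v0,u1,v1=400,200,540,380
for k,m in masks(im).items():
    print(k,[(b,onz(s,b[1]+u0,b[2]+v0,.013)[:2]) for b in blobs(m[v0:v1,u0:u1])])
a=cv2.resize(im[200:330,400:540],None,fx=5,fy=5,interpolation=cv2.INTER_CUBIC)[:600]
b=cv2.resize(im[225:325,100:200],None,fx=3,fy=3,interpolation=cv2.INTER_CUBIC)
cv2.imwrite('pics/c1.png',a[:,:,::-1]);cv2.imwrite('pics/c2.png',np.vstack([b,cv2.resize(im[135:205,235:425],(300,110))])[:,:,::-1])
cv2.imwrite('pics/c3.png',cv2.resize(im[130:210,230:430],None,fx=4,fy=4,interpolation=cv2.INTER_CUBIC)[:,:,::-1])
E
```

```text
red [((np.int32(156), np.float64(46.7), np.float64(48.8)), array([ 0.5625, -0.273 ]))]
blue [((np.int32(208), np.float64(93.8), np.float64(88.1)), array([ 0.4811, -0.3683]))]
brass [((np.int32(18), np.float64(41.5), np.float64(46.8)), array([ 0.5667, -0.2623])), ((np.int32(10), np.float64(92.4), np.float64(52.5)), array([ 0.5548, -0.3672])), ((np.int32(8), np.float64(101.1), np.float64(90.9)), array([ 0.4754, -0.3831])), ((np.int32(12), np.float64(57.0), np.float64(146.5)), array([ 0.3618, -0.2902])), ((np.int32(16), np.float64(98.4), np.float64(152.8)), array([ 0.3493, -0.3741]))]
white [((np.int32(259), np.float64(22.1), np.float64(37.0)), array([ 0.5872, -0.2223])), ((np.int32(198), np.float64(92.0), np.float64(45.7)), array([ 0.5689, -0.3667])), ((np.int32(40), np.float64(49.0), np.float64(48.6)), array([ 0.563 , -0.2778])), ((np.int32(27), np.float64(49.1), np.float64(145.5)), array([ 0.3638, -0.2741])), ((np.int32(25), np.float64(90.5), np.float64(153.6)), array([ 0.3476, -0.358 ]))]
```

View pics/c1.png

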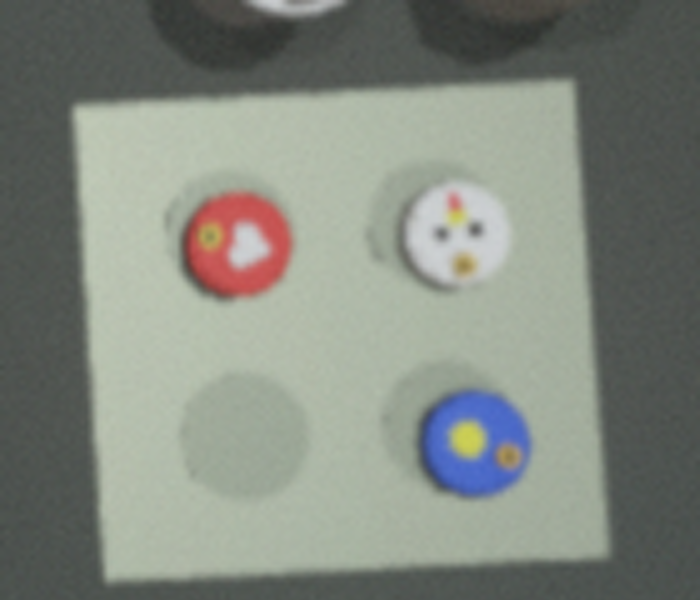

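View pics/c3.png

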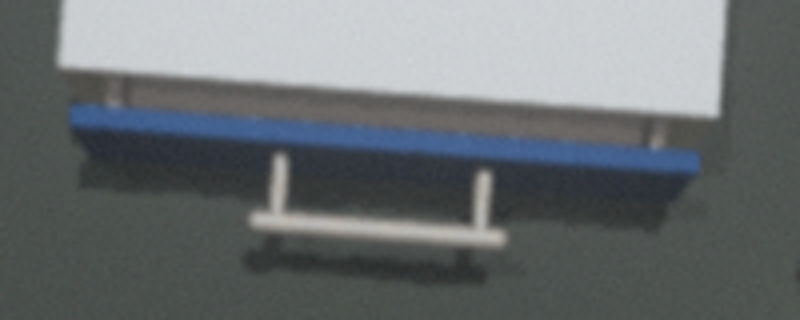

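View pics/c2.png

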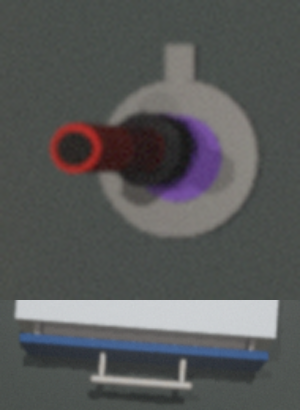

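The crop confirms the choice: red with heart, white hen, blue star, each with its brass eyelet. The tray is already slightly ajar, with the bar ends at crop pixels (254,221) and (502,238).

```bash
python3 - <<'E'
from m import *
s=snap('top'); sc=snap('scene')
f=lambda c,k,u,v,z:onz(s,(c[0]+.5)/k-.5+u,(c[1]+.5)/k-.5+v,z)
P={}
for n,c,z in(('red',(239,244),.013),('white',(458,234),.013),('blue',(475,443),.013),('ered',(210,236),.013),('ewhite',(464,265),.013),('eblue',(509,457),.013)): P[n]=f(c,5,400,200,z)
P['hl']=f((254,220),4,230,130,.058);P['hr']=f((502,238),4,230,130,.058)
P['pl']=f((70,108),4,230,130,.078);P['pr']=f((698,157),4,230,130,.078)
P['ttop']=f((75,149),3,100,225,.151);P['pad']=f((179,158),3,100,225,.006)
for k,p in P.items(): print(k,p,np.round(proj(sc,p),1))
a=P['hl']-P['hr'];print('bar len',np.hypot(*a[:2]),'tray x-axis yaw deg',np.degrees(np.arctan2(-a[0],a[1])))
a=P['pl']-P['pr'];print('panel',np.hypot(*a[:2]),np.degrees(np.arctan2(-a[0],a[1])),'dir into box')
im=sc['image'].copy()
for p in P.values(): cv2.circle(im,tuple(int(round(x)) for x in proj(sc,p)),2,(0,255,0),-1)
cv2.imwrite('pics/ov.png',cv2.resize(im[150:350,190:500],None,fx=2.5,fy=2.5)[:,:,::-1])
E
```

```text
red [ 0.5634 -0.2745  0.013 ] [240.5 221.4]
white [ 0.5675 -0.3651  0.013 ] [216.8 210.7]
blue [ 0.4809 -0.37    0.013 ] [238.9 198.1]
ered [ 0.5667 -0.2625  0.013 ] [242.7 223.5]
ewhite [ 0.5546 -0.3672  0.013 ] [219.9 208.6]
eblue [ 0.4752 -0.3837  0.013 ] [237.1 195.9]
hl [0.6886 0.0445 0.058 ] [297.1 277.9]
hr [ 0.6795 -0.0795  0.058 ] [259.8 254.6]
pl [0.7398 0.1336 0.078 ] [312.6 299.9]
pr [ 0.7156 -0.174   0.078 ] [219.5 239.3]
ttop [0.5095 0.3363 0.151 ] [465.4 256.6]
pad [0.5041 0.3241 0.006 ] [451.6 308. ]
bar len 0.12431527475991586 tray x-axis yaw deg -4.190534298043215
panel 0.30857349523797156 -4.497055207354096 dir into box
```

View pics/ov.png

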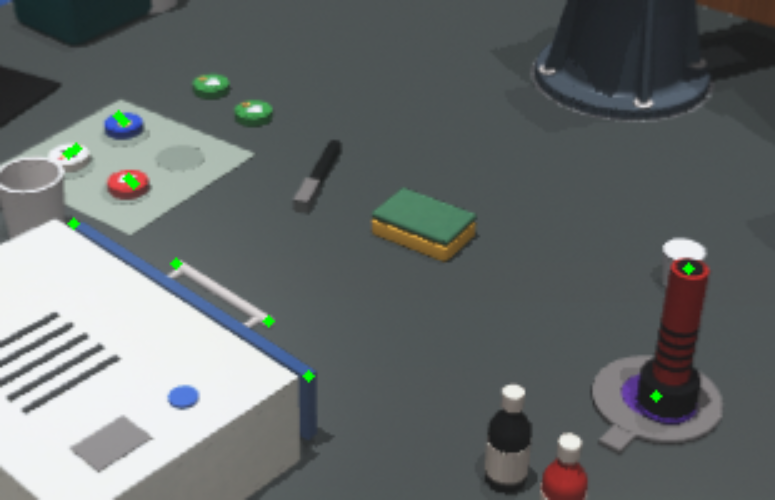

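The scene overlay agrees with the top-view points: bar ends, badges and pad centre all line up. Next I plan the move to the handle.

```bash
cat >> h.py <<'E'
def plan(x,y,z,yaw=-4.2):
    """shift (mm, tool axes) and rotvec (deg) from here to TCP x,y,z with tool y at yaw, tool straight down"""
    s=st(); M=R.from_quat(s['tool_rot']).as_matrix(); a=np.radians(yaw)
    Y=np.array([np.cos(a),np.sin(a),0]);Z=np.array([0,0,-1.]);T=np.c_[np.cross(Y,Z),Y,Z]
    d=M.T@(np.array([x,y,z])-s['tcp_pos'])*1e3; r=np.degrees(R.from_matrix(M.T@T).as_rotvec())
    print('shift',np.round(d,1),'len',round(np.linalg.norm(d)),'turn',np.round(r,1))
E
python3 -c "
from h import *
plan(.684,-.0175,.2)"
```

```text
t 0.25 tcp [0.1568 0.6047 0.2308] rot [[-0.968, 0.251, -0.0], [0.251, 0.968, -0.001], [0.0, -0.001, -1.0]] F [0.9 0.2 0.4] gap 1.0001317781820598 0.0 q [ 1.14  0.53  1.43  0.    1.18 -0.18]
shift [-666.6 -469.8   31.2] len 816 turn [-0.1  0.  79.7]
```

move_arm(
  commands="-45 -30 0 0 0 0 -0.39; -90 -62 0 0 0 0 -0.39; -135 -95 0 0 0 0 -0.39; -180 -127 0 0 0 0 -0.39; -225 -158 0 0 0 0 -0.39",
  grip_force=40,
)

```text
t: 0.88
tcp_pos: [0.3359, 0.3942, 0.2314]
tool_rot: [0.126, 0.992, 0.0, 0.0]
force: [-0.1, 0.4, -0.3]
finger_gap: 0.305
gripper_force: 0.0
```

move_arm(
  commands="-45 -31 0 0 0 0 -0.39; -90 -62 0 0 0 0 -0.39; -135 -95 0 0 0 0 -0.39; -180 -127 0 0 0 0 -0.39; -225 -158 0 0 0 0 -0.39",
)

```text
t: 1.5
tcp_pos: [0.5141, 0.1846, 0.2314]
tool_rot: [0.127, 0.992, 0.0, 0.0]
force: [-0.1, 0.4, 0.2]
finger_gap: 0.305
gripper_force: 0.0
```

move_arm(
  commands="-45 -31 0 0 0 10 -0.39; -90 -62 0 0 0 20 -0.39; -135 -95 0 0 0 30 -0.39; -180 -127 0 0 0 40 -0.39; -216 -154 0 0 0 50 -0.39",
)

```text
t: 2.12
tcp_pos: [0.6848, -0.0193, 0.2311]
tool_rot: [0.537, 0.844, 0.0, 0.0]
force: [-0.4, 0.3, 0.5]
finger_gap: 0.304
gripper_force: 0.0
```

```bash
python3 -c "
from h import *
plan(.684,-.0175,.13)"
```

```text
t 2.12 tcp [ 0.6848 -0.0193  0.2311] rot [[-0.424, 0.906, 0.0], [0.906, 0.424, -0.0], [-0.0, 0.0, -1.0]] F [-0.4  0.3  0.5] gap 0.30378300159916566 0.0 q [-0.19  0.61  1.27 -0.    1.26 -0.63]
shift [  1.9   0.  101.1] len 101 turn [ 0.   0.  29.3]
```

move_arm(
  commands="2 0 33 0 0 10 -0.39; 2 0 66 0 0 20 -0.39; 2 0 100 0 0 29.3 -0.39; 2 0 101 0 0 29.3 -0.39; 2 0 101 0 0 29.3 -0.39",
)

```text
t: 2.75
tcp_pos: [0.6835, -0.0155, 0.1313]
tool_rot: [0.73, 0.684, 0.0, 0.001]
force: [0.1, 0.3, -0.4]
finger_gap: 0.307
gripper_force: 0.0
```

```bash
python3 -c "
from h import *
plan(.684,-.0175,.036); s=snap('top','a1.png'); snap('scene','a2.png')
im=s['image'];cv2.imwrite('pics/a1.png',cv2.resize(im[100:260,220:440],None,fx=3,fy=3)[:,:,::-1])
"
```

```text
t 2.75 tcp [ 0.6835 -0.0155  0.1313] rot [[0.065, 0.998, 0.002], [0.998, -0.065, -0.0], [-0.0, 0.002, -1.0]] F [ 0.1  0.3 -0.4] gap 0.30655590120879445 0.0 q [-0.19  0.72  1.36 -0.    1.06 -0.12]
shift [-2.   0.5 95.3] len 95 turn [0.1 0.  0.5]
```

View pics/a1.png

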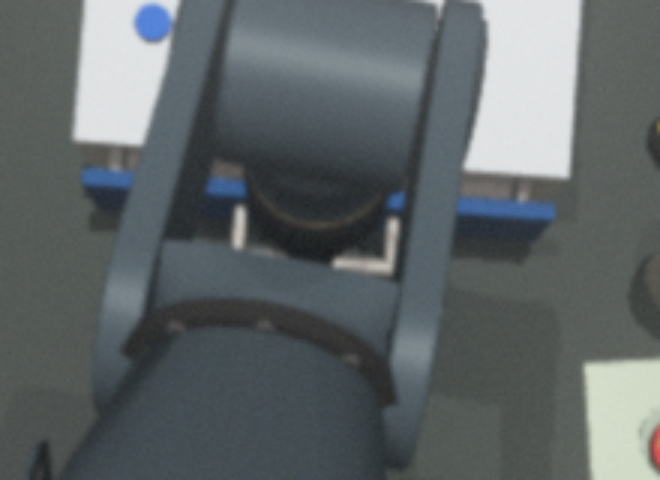

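The arm hides the bar, but the tool is centred on the measured bar position. Descending, then closing.

move_arm(
  commands="-2 0 30 0 0 0 -0.39; -2 0 60 0 0 0 -0.39; -2 0 95 0 0 0 -0.39; -2 0 95 0 0 0 -0.39; -2 0 95 0 0 0 -0.39",
)

```text
t: 3.48
tcp_pos: [0.6836, -0.0175, 0.0368]
tool_rot: [0.73, 0.683, 0.001, 0.001]
force: [0.3, 0.0, -0.2]
finger_gap: 0.304
gripper_force: 0.0
```

move_arm(
  commands="0 0 0 0 0 0 -1; 0 0 0 0 0 0 -1; 0 0 0 0 0 0 -1; 0 0 0 0 0 0 -1; 0 0 0 0 0 0 -1",
)

```text
t: 4.1
tcp_pos: [0.6831, -0.0174, 0.0364]
tool_rot: [0.73, 0.683, 0.0, 0.001]
force: [-0.6, 0.6, 6.5]
finger_gap: 0.108
gripper_force: 39.2
```

move_arm(
  commands="0 -25 0 0 0 0 -1; 0 -50 0 0 0 0 -1; 0 -75 0 0 0 0 -1; 0 -100 0 0 0 0 -1; 0 -125 0 0 0 0 -1",
)

```text
t: 4.72
tcp_pos: [0.5593, -0.008, 0.0363]
tool_rot: [0.731, 0.683, 0.002, 0.001]
force: [3.2, 6.5, 3.5]
finger_gap: 0.108
gripper_force: 41.0
```

```bash
python3 -c "
from h import *
plan(.684-.17*.997,-.0175+.17*.074,.036); s=snap('top','b.png')"
```

```text
t 4.72 tcp [ 0.5593 -0.008   0.0363] rot [[0.068, 0.998, 0.005], [0.998, -0.068, 0.001], [0.001, 0.005, -1.0]] F [3.2 6.5 3.5] gap 0.10755221696254129 40.99900424480438 q [-0.22  0.73  1.74  0.    0.66 -0.15]
shift [  0.1 -44.9   0.1] len 45 turn [ 0.3 -0.1  0.3]
```

View pics/b.png

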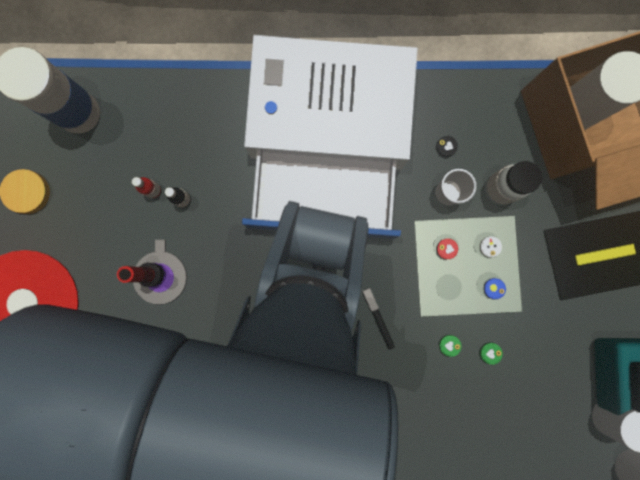

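The tray comes out with the hand and nothing is in its way. I keep pulling gently until it meets the stop.

move_arm(
  commands="0 -8 0 0 0 0 -1; 0 -16 0 0 0 0 -1; 0 -24 0 0 0 0 -1; 0 -31 0 0 0 0 -1; 0 -31 0 0 0 0 -1",
)

```text
t: 5.4
tcp_pos: [0.5269, -0.0055, 0.0363]
tool_rot: [0.731, 0.683, 0.001, -0.0]
force: [0.1, 6.6, 8.7]
finger_gap: 0.112
gripper_force: 41.4
```

move_arm(
  commands="0 -2 0 0 0 0 -1; 0 -4 0 0 0 0 -1; 0 -6 0 0 0 0 -1; 0 -6 0 0 0 0 -1; 0 -6 0 0 0 0 -1",
)

```text
t: 6.02
tcp_pos: [0.5221, -0.0052, 0.0363]
tool_rot: [0.731, 0.683, 0.002, 0.001]
force: [1.7, 7.2, 8.5]
finger_gap: 0.11
gripper_force: 41.3
```

move_arm(
  commands="0 -2 0 0 0 0 -1; 0 -4 0 0 0 0 -1; 0 -6 0 0 0 0 -1; 0 -6 0 0 0 0 -1; 0 -6 0 0 0 0 -1",
)

```text
t: 6.65
tcp_pos: [0.5217, -0.0052, 0.0363]
tool_rot: [0.731, 0.682, 0.005, 0.005]
force: [10.7, 11.5, -1.3]
finger_gap: 0.112
gripper_force: 40.5
```

move_arm(
  commands="0 -1 0 0 0 0 -1; 0 -2 0 0 0 0 -1; 0 -4 0 0 0 0 -1; 0 -4 0 0 0 0 -1; 0 -4 0 0 0 0 -1",
)

```text
t: 7.28
tcp_pos: [0.5218, -0.0053, 0.0364]
tool_rot: [0.731, 0.682, 0.008, 0.008]
force: [17.3, 13.1, -6.7]
finger_gap: 0.11
gripper_force: 40.1
```

The stop is reached: the force builds and the hand no longer moves. I relax, release and rise.

move_arm(
  commands="0 5 0 0 0 0 -1; 0 9 0 0 0 0 -1; 0 9 0 0 0 0 -0.39; 0 9 0 0 0 0 -0.39; 0 9 0 0 0 0 -0.39",
)

```text
t: 7.9
tcp_pos: [0.5194, -0.0066, 0.035]
tool_rot: [0.73, 0.683, -0.0, -0.0]
force: [-0.1, -0.2, 0.1]
finger_gap: 0.304
gripper_force: 0.0
```

move_arm(
  commands="0 0 -40 0 0 0 -0.39; 0 0 -85 0 0 0 -0.39; 0 0 -130 0 0 0 -0.39; -60 0 -150 0 0 0 -0.39; -120 0 -150 0 0 0 0.4",
)

```text
t: 8.52
tcp_pos: [0.5129, -0.1274, 0.1874]
tool_rot: [0.73, 0.684, 0.001, 0.002]
force: [0.3, -0.3, 0.1]
finger_gap: 0.507
gripper_force: 0.0
```

```bash
cat >> m.py <<'E'
def discs(s,z=.013,box=(400,200,540,380)):
    u0,v0,u1,v1=box; k=masks(s['image']); out={}
    for n in('red','blue','white'):
        m=np.zeros(s['image'].shape[:2],np.uint8); m[v0:v1,u0:u1]=(k[n]|(k['brass'] if 1 else 0))[v0:v1,u0:u1]*255
        m=cv2.morphologyEx(m,cv2.MORPH_CLOSE,np.ones((3,3)))
        for c in cv2.findContours(m,0,2)[0]:
            (x,y),r=cv2.minEnclosingCircle(c)
            if 8<r<14: print(n,'r',round(r,1),(round(x,1),round(y,1)),onz(s,x,y,z)[:2])
    for b in blobs(k['brass'][v0:v1,u0:u1],5): print('brass',b[0],(b[1]+u0,b[2]+v0),onz(s,b[1]+u0,b[2]+v0,z)[:2])
E
python3 -c "
from m import *
s=snap('top','c.png'); discs(s); st(); cv2.imwrite('pics/c.png',cv2.resize(s['image'][130:350,220:540],None,fx=2.5,fy=2.5)[:,:,::-1])"
```

```text
white r 9.6 (491.6, 246.4) [ 0.5674 -0.3658]
brass 5 (np.float64(490.8), np.float64(242.4)) [ 0.5758 -0.3644]
brass 9 (np.float64(492.7), np.float64(252.4)) [ 0.555  -0.3679]
brass 8 (np.float64(501.1), np.float64(290.9)) [ 0.4754 -0.3831]
brass 16 (np.float64(498.4), np.float64(352.8)) [ 0.3493 -0.3741]
t 8.57 tcp [ 0.5131 -0.1357  0.1868] rot [[0.07, 0.998, 0.005], [0.998, -0.07, -0.008], [-0.008, 0.005, -1.0]] F [-0.2 -3.9  0.4] gap 0.5915511686845915 0.0 q [-0.47  0.46  1.72 -0.01  0.95 -0.39]
```

View pics/c.png

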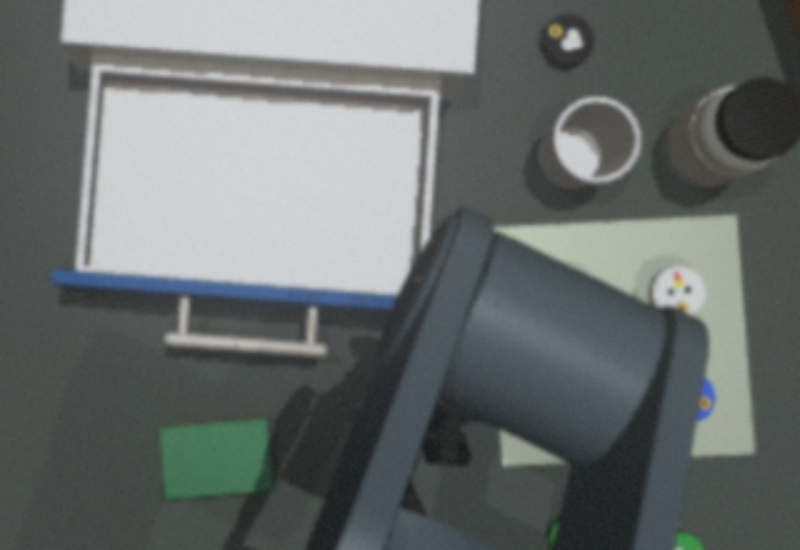

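The tray is fully out, with an empty floor. White is still at (0.5674,-0.3655), so I go to it first.

```bash
python3 -c "
from m import *
plan(.5674,-.3655,.06)
s=snap('top'); 
g=lambda x,y,z:onz(s,(x+.5)/2.5-.5+220,(y+.5)/2.5-.5+130,z)
print(g(167,340,.058),g(325,351,.058)); print('tray walls z.052: TL,TR,BL',g(97,66,.052),g(440,91,.052),g(79,270,.052))"
```

```text
t 8.57 tcp [ 0.5131 -0.1357  0.1868] rot [[0.07, 0.998, 0.005], [0.998, -0.07, -0.008], [-0.008, 0.005, -1.0]] F [-0.2 -3.9  0.4] gap 0.5915511686845915 0.0 q [-0.47  0.46  1.72 -0.01  0.95 -0.39]
shift [-224.5   69.6  128.8] len 268 turn [0.3 0.4 0.2]
[0.5265 0.0573 0.058 ] [ 0.5177 -0.0678  0.058 ]
tray walls z.052: TL,TR,BL [0.7477 0.1146 0.052 ] [ 0.7274 -0.162   0.052 ] [0.5827 0.1281 0.052 ]
```

move_arm(
  commands="-60 20 0 0 0 0 0.41; -120 40 20 0 0 0 0.41; -180 60 60 0 0 0 0.41; -226 69 110 0 0 0 0.41; -226 69 110 0 0 0 0.41",
)

```text
t: 9.25
tcp_pos: [0.5639, -0.3571, 0.0716]
tool_rot: [0.731, 0.682, -0.0, -0.003]
force: [-0.7, -0.1, -0.2]
finger_gap: 0.706
gripper_force: 0.0
```

```bash
python3 -c "
from m import *
plan(.5674,-.3655,.002)"
```

```text
t 9.25 tcp [ 0.5639 -0.3571  0.0716] rot [[0.069, 0.998, -0.004], [0.998, -0.069, 0.004], [0.003, -0.004, -1.0]] F [-0.7 -0.1 -0.2] gap 0.705716208969066 0.0 q [-0.73  0.78  1.43 -0.    0.94 -0.66]
shift [-8.4  4.3 69.5] len 70 turn [-0.2 -0.2  0.2]
```

move_arm(
  commands="-8 4 20 0 0 0 0.41; -8 4 40 0 0 0 0.41; -8 4 60 0 0 0 0.41; -8 4 69 0 0 0 0.41; -8 4 69 0 0 0 0.41",
)

```text
t: 9.88
tcp_pos: [0.5688, -0.3636, 0.0057]
tool_rot: [0.73, 0.683, -0.0, -0.001]
force: [-0.7, -0.8, 0.8]
finger_gap: 0.707
gripper_force: 0.0
```

move_arm(
  commands="0 0 0 0 0 0 -1; 0 0 0 0 0 0 -1; 0 0 0 0 0 0 -1; 0 0 0 0 0 0 -1; 0 0 0 0 0 0 -1",
  grip_force=30,
)

```text
t: 10.5
tcp_pos: [0.5697, -0.365, 0.0074]
tool_rot: [0.73, 0.683, 0.0, 0.001]
force: [-0.8, 1.2, 5.6]
finger_gap: 0.483
gripper_force: 30.9
```

move_arm(
  commands="0 0 -20 0 0 0 -1; 0 0 -60 0 0 0 -1; 0 0 -110 0 0 0 -1; 0 0 -120 0 0 0 -1; 0 0 -120 0 0 0 -1",
)

```text
t: 11.12
tcp_pos: [0.5691, -0.3648, 0.1276]
tool_rot: [0.73, 0.683, 0.0, 0.001]
force: [-0.0, -0.5, -0.3]
finger_gap: 0.481
gripper_force: 30.4
```

```bash
python3 -c "
from m import *
plan(.659,.060,.12); s=snap('scene'); im=s['image']; u,v=[int(x) for x in proj(s,telemetry.sense()['tcp_pos'])]; print(u,v)
cv2.imwrite('pics/d.png',cv2.resize(im[max(v-80,0):v+80,max(u-110,0):u+110],None,fx=3,fy=3)[:,:,::-1])"
```

```text
t 11.12 tcp [ 0.5691 -0.3648  0.1276] rot [[0.067, 0.998, 0.001], [0.998, -0.067, -0.001], [-0.001, 0.001, -1.0]] F [-0.  -0.5 -0.3] gap 0.48132254023787985 30.44617474079132 q [-0.73  0.71  1.38 -0.    1.04 -0.67]
shift [429.9  61.2   7.2] len 434 turn [0.1 0.1 0.4]
211 174
```

View pics/d.png

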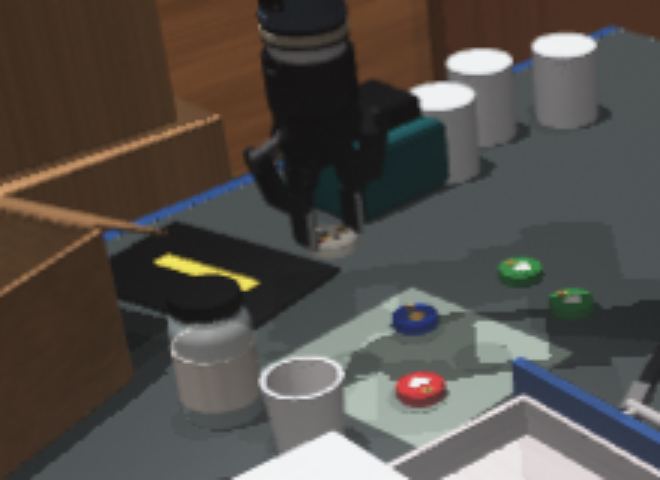

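White is held, level and face up. I carry it to the tray.

move_arm(
  commands="60 5 0 0 0 0 -1; 120 12 0 0 0 0 -1; 180 22 0 0 0 0 -1; 240 32 0 0 0 0 -1; 300 42 0 0 0 0 -1",
)

```text
t: 11.8
tcp_pos: [0.6298, -0.0659, 0.124]
tool_rot: [0.731, 0.683, -0.001, -0.002]
force: [1.5, 0.1, 0.3]
finger_gap: 0.486
gripper_force: 30.4
```

move_arm(
  commands="60 10 0 0 0 0 -1; 110 18 0 0 0 0 -1; 130 19 0 0 0 0 -1; 130 19 0 0 0 0 -1; 130 19 0 0 0 0 -1",
)

```text
t: 12.42
tcp_pos: [0.6581, 0.0587, 0.1255]
tool_rot: [0.731, 0.683, -0.001, -0.0]
force: [0.5, -0.3, -0.5]
finger_gap: 0.489
gripper_force: 30.4
```

```bash
python3 -c "
from m import *
plan(.659,.060,.026)"
```

```text
t 12.43 tcp [0.6581 0.0587 0.1255] rot [[0.068, 0.998, -0.002], [0.998, -0.068, -0.001], [-0.001, -0.002, -1.0]] F [ 0.5 -0.3 -0.5] gap 0.48872046918198003 30.443721413612366 q [-0.08  0.7   1.42 -0.    1.02 -0.01]
shift [ 1.4  1.  99.5] len 100 turn [-0.1  0.   0.3]
```

move_arm(
  commands="0 0 35 0 0 0 -1; 0 0 70 0 0 0 -1; 0 0 90 0 0 0 -1; 0 0 97 0 0 0 -1; 0 0 99 0 0 0 -1",
)

```text
t: 13.05
tcp_pos: [0.6592, 0.0597, 0.0276]
tool_rot: [0.731, 0.683, 0.0, 0.0]
force: [0.4, 0.1, 0.4]
finger_gap: 0.487
gripper_force: 30.5
```

move_arm(
  commands="0 0 1 0 0 0 -1; 0 0 1 0 0 0 -1; 0 0 1 0 0 0 -1; 0 0 1 0 0 0 -1; 0 0 1 0 0 0 -1",
)

```text
t: 13.68
tcp_pos: [0.6588, 0.0604, 0.0264]
tool_rot: [0.73, 0.683, 0.0, 0.0]
force: [-0.2, 0.6, 0.0]
finger_gap: 0.485
gripper_force: 30.5
```

move_arm(
  commands="0 0 1 0 0 0 -1; 0 0 1.5 0 0 0 -1; 0 0 1.5 0 0 0 0.2; 0 0 1.5 0 0 0 0.2; 0 0 1.5 0 0 0 0.2",
)

```text
t: 14.3
tcp_pos: [0.6586, 0.0604, 0.0245]
tool_rot: [0.73, 0.683, -0.0, -0.0]
force: [-1.0, 0.5, -0.5]
finger_gap: 0.601
gripper_force: 0.0
```

move_arm(
  commands="0 0 -10 0 0 0 0.41; 0 0 -40 0 0 0 0.41; 0 0 -90 0 0 0 0.41; -60 -5 -100 0 0 0 0.41; -120 -20 -100 0 0 0 0.41",
)

```text
t: 14.92
tcp_pos: [0.6327, -0.0591, 0.1277]
tool_rot: [0.729, 0.684, 0.002, 0.003]
force: [0.4, -0.6, 0.1]
finger_gap: 0.71
gripper_force: 0.0
```

```bash
python3 -c "
from m import *
plan(.5634,-.2745,.06); s=snap('scene'); im=s['image']; t=snap('top'); discs(t)
print('scene expect',proj(s,[.5634,-.2745,.013]),proj(s,[.659,.06,.03]),proj(s,[.4809,-.37,.013])); k=masks(im)
print('red',[b for b in blobs(k['red'][185:240,180:300],20)],'blue',[b for b in blobs(k['blue'][185:240,180:300],20)])
cv2.imwrite('pics/e.png',cv2.resize(im[180:330,180:400],None,fx=3,fy=3)[:,:,::-1])"
```

```text
t 14.93 tcp [ 0.6327 -0.0591  0.1277] rot [[0.064, 0.998, 0.006], [0.998, -0.064, -0.002], [-0.002, 0.007, -1.0]] F [ 0.4 -0.6  0.1] gap 0.7102378581082704 0.0 q [-0.27  0.66  1.5  -0.    0.97 -0.2 ]
shift [-219.3  -55.8   67.7] len 236 turn [0.4 0.1 0.5]
red r 9.7 (447.0, 248.5) [ 0.5632 -0.2736]
blue r 10.0 (487.7, 278.2) [ 0.5016 -0.3564]
brass 18 (np.float64(441.5), np.float64(246.8)) [ 0.5667 -0.2623]
brass 6 (np.float64(494.0), np.float64(280.5)) [ 0.4968 -0.3691]
brass 11 (np.float64(456.9), np.float64(346.4)) [ 0.362 -0.29 ]
brass 15 (np.float64(498.4), np.float64(352.6)) [ 0.3497 -0.3741]
scene expect (np.float64(240.50895644436295), np.float64(221.39434783440709)) (np.float64(311.5928415015237), np.float64(284.23987676765364)) (np.float64(238.85633330825823), np.float64(198.13875165525644))
red [(np.int32(81), np.float64(60.7), np.float64(37.4))] blue [(np.int32(83), np.float64(56.3), np.float64(19.0)), (np.int32(66), np.float64(102.8), np.float64(34.0))]
```

View pics/e.png

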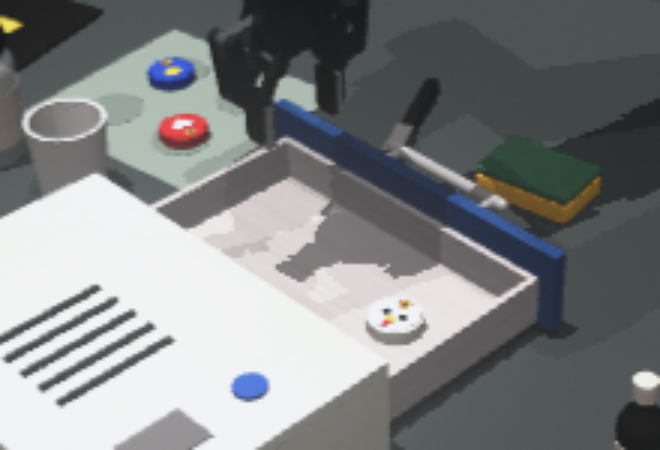

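White lies flat in the tray, at about crop (396,320). Blue has been knocked to (0.502,-0.356); red has not moved. Next is red.

move_arm(
  commands="-50 -15 0 0 0 0 0.41; -110 -30 0 0 0 0 0.41; -170 -45 20 0 0 0 0.41; -215 -56 50 0 0 0 0.41; -215 -56 67 0 0 0 0.41",
)

```text
t: 15.65
tcp_pos: [0.5595, -0.2721, 0.057]
tool_rot: [0.732, 0.681, -0.0, 0.0]
force: [-0.4, 0.4, 0.5]
finger_gap: 0.706
gripper_force: 0.0
```

```bash
python3 -c "
from m import *
plan(.563,-.274,.004)"
```

```text
t 15.65 tcp [ 0.5595 -0.2721  0.057 ] rot [[0.072, 0.997, 0.0], [0.997, -0.072, -0.0], [-0.0, 0.0, -1.0]] F [-0.4  0.4  0.5] gap 0.7055601659906735 0.0 q [-0.63  0.75  1.56 -0.    0.82 -0.56]
shift [-1.6  3.6 53. ] len 53 turn [0.  0.  0.1]
```

move_arm(
  commands="-2 4 20 0 0 0 0.41; -2 4 40 0 0 0 0.41; -2 4 50 0 0 0 0.41; -2 4 53 0 0 0 0.41; -2 4 53 0 0 0 0.41",
)

```text
t: 16.27
tcp_pos: [0.5647, -0.2707, 0.005]
tool_rot: [0.73, 0.683, 0.0, 0.0]
force: [-0.8, -0.5, 0.3]
finger_gap: 0.704
gripper_force: 0.0
```

move_arm(
  commands="0 0 0 0 0 0 -1; 0 0 0 0 0 0 -1; 0 0 0 0 0 0 -1; 0 0 0 0 0 0 -1; 0 0 0 0 0 0 -1",
)

```text
t: 16.9
tcp_pos: [0.5648, -0.2713, 0.0059]
tool_rot: [0.73, 0.683, 0.0, 0.001]
force: [0.4, 2.3, 5.5]
finger_gap: 0.491
gripper_force: 30.3
```

move_arm(
  commands="0 0 -20 0 0 0 -1; 0 0 -60 0 0 0 -1; 0 0 -110 0 0 0 -1; 0 0 -120 0 0 0 -1; 0 0 -120 0 0 0 -1",
)

```text
t: 17.52
tcp_pos: [0.5645, -0.2713, 0.1261]
tool_rot: [0.73, 0.683, 0.0, 0.001]
force: [-1.2, -0.5, -0.7]
finger_gap: 0.486
gripper_force: 30.5
```

```bash
python3 -c "
from m import *
plan(.6534,-.015,.125)"
```

```text
t 17.52 tcp [ 0.5645 -0.2713  0.1261] rot [[0.067, 0.998, 0.002], [0.998, -0.067, -0.001], [-0.001, 0.002, -1.0]] F [-1.2 -0.5 -0.7] gap 0.4863650187927933 30.47542154788971 q [-0.63  0.66  1.52 -0.    0.96 -0.56]
shift [261.7  71.5   0.9] len 271 turn [0.1 0.1 0.4]
```

move_arm(
  commands="55 13 0 0 0 0 -1; 110 28 0 0 0 0 -1; 165 43 0 0 0 0 -1; 220 60 0 0 0 0 -1; 262 71 0 0 0 0 -1",
)

```text
t: 18.15
tcp_pos: [0.6518, -0.0118, 0.1226]
tool_rot: [0.73, 0.683, -0.001, -0.002]
force: [0.5, 0.0, -0.8]
finger_gap: 0.487
gripper_force: 30.5
```

move_arm(
  commands="0 0 0 0 0 0 -1; 0 0 35 0 0 0 -1; 0 0 70 0 0 0 -1; 0 0 90 0 0 0 -1; 0 0 98 0 0 0 -1",
)

```text
t: 18.77
tcp_pos: [0.6514, -0.015, 0.0248]
tool_rot: [0.731, 0.683, -0.001, -0.001]
force: [-0.3, -0.2, -0.3]
finger_gap: 0.489
gripper_force: 30.5
```

```bash
python3 -c "
from m import *
plan(.6534,-.015,.0232)"
```

```text
t 18.77 tcp [ 0.6514 -0.015   0.0248] rot [[0.068, 0.998, -0.003], [0.998, -0.068, 0.001], [0.0, -0.004, -1.0]] F [-0.3 -0.2 -0.3] gap 0.4891114974741068 30.493335127830505 q [-0.19  0.83  1.49 -0.    0.83 -0.13]
shift [0.2 2.  1.6] len 3 turn [-0.2 -0.   0.3]
```

move_arm(
  commands="0 0 1.5 0 0 0 -1; 0 0 1.5 0 0 0 -1; 0 0 1.5 0 0 0 0.2; 0 0 1.5 0 0 0 0.2; 0 0 1.5 0 0 0 0.2",
)

```text
t: 19.4
tcp_pos: [0.6529, -0.0144, 0.0258]
tool_rot: [0.73, 0.683, 0.0, 0.0]
force: [0.2, 0.4, -0.2]
finger_gap: 0.599
gripper_force: 0.0
```

move_arm(
  commands="0 0 -10 0 0 0 0.41; 0 0 -40 0 0 0 0.41; 0 0 -90 0 0 0 0.41; -60 -15 -100 0 0 0 0.41; -120 -40 -100 0 0 0 0.41",
)

```text
t: 20.02
tcp_pos: [0.6077, -0.1304, 0.1281]
tool_rot: [0.729, 0.684, 0.001, 0.003]
force: [1.0, -0.7, 0.3]
finger_gap: 0.707
gripper_force: 0.0
```

```bash
python3 -c "
from m import *
t=snap('top'); discs(t); plan(.5016,-.3564,.06)"
```

```text
blue r 10.1 (487.7, 278.0) [ 0.502  -0.3563]
brass 6 (np.float64(494.0), np.float64(280.5)) [ 0.4968 -0.3691]
brass 8 (np.float64(457.2), np.float64(346.1)) [ 0.3626 -0.2906]
brass 15 (np.float64(498.4), np.float64(352.6)) [ 0.3497 -0.3741]
t 20.07 tcp [ 0.6028 -0.1375  0.127 ] rot [[0.07, 0.998, -0.001], [0.998, -0.07, -0.005], [-0.006, -0.0, -1.0]] F [-3.4 -2.3 -0.1] gap 0.7049376795304835 0.0 q [-0.4   0.65  1.54 -0.01  0.95 -0.33]
shift [-225.   -85.7   68.3] len 250 turn [-0.   0.3  0.2]
```

move_arm(
  commands="-50 -18 0 0 0 0 0.41; -110 -38 0 0 0 0 0.41; -170 -58 20 0 0 0 0.41; -224 -84 50 0 0 0 0.41; -224 -84 67 0 0 0 0.41",
)

```text
t: 20.7
tcp_pos: [0.5055, -0.3509, 0.0582]
tool_rot: [0.732, 0.681, -0.0, 0.001]
force: [0.7, 0.2, 0.8]
finger_gap: 0.703
gripper_force: 0.0
```

```bash
python3 -c "
from m import *
plan(.502,-.3563,.004)"
```

```text
t 20.7 tcp [ 0.5055 -0.3509  0.0582] rot [[0.072, 0.997, 0.001], [0.997, -0.072, -0.002], [-0.002, 0.001, -1.0]] F [0.7 0.2 0.8] gap 0.7029536789157121 0.0 q [-0.79  0.74  1.58 -0.    0.81 -0.72]
shift [-5.5 -3.2 54.2] len 55 turn [0.1 0.1 0.1]
```

move_arm(
  commands="-5 -3 20 0 0 0 0.41; -5 -3 40 0 0 0 0.41; -5 -3 50 0 0 0 0.41; -5 -3 54 0 0 0 0.41; -5 -3 54 0 0 0 0.41",
)

```text
t: 21.32
tcp_pos: [0.5043, -0.3513, 0.0044]
tool_rot: [0.73, 0.683, 0.0, 0.0]
force: [-0.6, 0.6, 0.4]
finger_gap: 0.702
gripper_force: 0.0
```

move_arm(
  commands="0 0 0 0 0 0 -1; 0 0 0 0 0 0 -1; 0 0 0 0 0 0 -1; 0 0 0 0 0 0 -1; 0 0 0 0 0 0 -1",
)

```text
t: 21.95
tcp_pos: [0.5044, -0.3519, 0.0053]
tool_rot: [0.73, 0.683, 0.0, 0.001]
force: [0.4, 2.0, 6.2]
finger_gap: 0.49
gripper_force: 30.3
```

move_arm(
  commands="0 0 -20 0 0 0 -1; 0 0 -60 0 0 0 -1; 0 0 -110 0 0 0 -1; 0 0 -120 0 0 0 -1; 0 0 -120 0 0 0 -1",
)

```text
t: 22.58
tcp_pos: [0.5039, -0.3521, 0.1256]
tool_rot: [0.73, 0.683, -0.0, 0.001]
force: [-0.7, 0.5, 0.0]
finger_gap: 0.487
gripper_force: 30.5
```

```bash
python3 -c "
from m import *
plan(.648,-.090,.125)"
```

```text
t 22.57 tcp [ 0.5039 -0.3521  0.1256] rot [[0.067, 0.998, 0.001], [0.998, -0.067, -0.002], [-0.002, 0.002, -1.0]] F [-0.7  0.5  0. ] gap 0.4871386821023159 30.477705001831055 q [-0.79  0.64  1.55 -0.    0.94 -0.72]
shift [271.1 126.2   0.4] len 299 turn [0.1 0.1 0.4]
```

move_arm(
  commands="54 24 0 0 0 0 -1; 108 48 0 0 0 0 -1; 162 74 0 0 0 0 -1; 216 100 0 0 0 0 -1; 271 126 0 0 0 0 -1",
)

```text
t: 23.2
tcp_pos: [0.647, -0.0878, 0.1221]
tool_rot: [0.731, 0.683, -0.001, -0.002]
force: [0.8, -1.5, -0.3]
finger_gap: 0.487
gripper_force: 30.5
```

move_arm(
  commands="0 0 0 0 0 0 -1; 0 0 35 0 0 0 -1; 0 0 70 0 0 0 -1; 0 0 90 0 0 0 -1; 0 0 99 0 0 0 -1",
)

```text
t: 23.82
tcp_pos: [0.6462, -0.0902, 0.0233]
tool_rot: [0.731, 0.683, -0.001, -0.002]
force: [-1.7, 1.3, 13.8]
finger_gap: 0.488
gripper_force: 32.4
```

```bash
python3 -c "
from m import *
plan(.648,-.09,.0227)"
```

```text
t 23.82 tcp [ 0.6462 -0.0902  0.0233] rot [[0.068, 0.998, -0.004], [0.998, -0.068, 0.001], [0.001, -0.004, -1.0]] F [-1.7  1.3 13.8] gap 0.48811304545038486 32.36897885799408 q [-0.31  0.83  1.49 -0.    0.83 -0.24]
shift [0.3 1.8 0.6] len 2 turn [-0.2 -0.   0.3]
```

Blue touches the floor. I release it, rise and go toward the torch.

move_arm(
  commands="0 0 -1 0 0 0 0.2; 0 0 -1 0 0 0 0.2; 0 0 -1 0 0 0 0.2; 0 0 -10 0 0 0 0.3; 0 0 -40 0 0 0 0.41",
)

```text
t: 24.45
tcp_pos: [0.6464, -0.0893, 0.0649]
tool_rot: [0.73, 0.683, -0.001, -0.001]
force: [-0.7, -0.1, -0.5]
finger_gap: 0.702
gripper_force: 0.0
```

move_arm(
  commands="0 0 -60 0 0 0 0.41; 0 0 -120 0 0 0 0.41; 50 -20 -150 0 0 0 0.41; 110 -45 -160 0 0 0 0.41; 170 -70 -160 0 0 0 0.41",
)

```text
t: 25.08
tcp_pos: [0.5913, 0.0805, 0.2279]
tool_rot: [0.731, 0.683, 0.002, 0.002]
force: [0.7, 0.7, 0.4]
finger_gap: 0.709
gripper_force: 0.0
```

move_arm(
  commands="60 -25 0 0 0 0 0.41; 120 -50 0 0 0 0 0.41; 180 -75 0 0 0 0 0.41; 180 -75 0 0 0 0 0.41; 180 -75 0 0 0 0 0.41",
)

```text
t: 25.7
tcp_pos: [0.5281, 0.2641, 0.2259]
tool_rot: [0.73, 0.684, 0.0, 0.001]
force: [0.3, 0.2, 0.2]
finger_gap: 0.701
gripper_force: 0.0
```

```bash
python3 -c "
from m import *
t=snap('top'); s=snap('scene'); print('TOP z.03'); discs(t,.03,(235,140,420,240)); plan(.5095,.3363,.19)
cv2.imwrite('pics/f.png',np.vstack([cv2.resize(t['image'][140:240,230:430],(600,300)),cv2.resize(s['image'][210:310,220:420],(600,300))])[:,:,::-1])"
```

```text
TOP z.03
white r 8.1 (417.5, 231.0) [ 0.5981 -0.2092]
brass 20 (np.float64(318.4), np.float64(201.8)) [ 0.6586 -0.0061]
t 25.8 tcp [0.5289 0.2626 0.2256] rot [[0.068, 0.998, 0.001], [0.998, -0.068, -0.0], [-0.0, 0.001, -1.0]] F [ 0.5  0.1 -0.2] gap 0.7043621050564285 0.0 q [ 0.27  0.49  1.53 -0.    1.13  0.34]
shift [ 72.2 -24.4  35.6] len 84 turn [0.1 0.  0.3]
```

View pics/f.png

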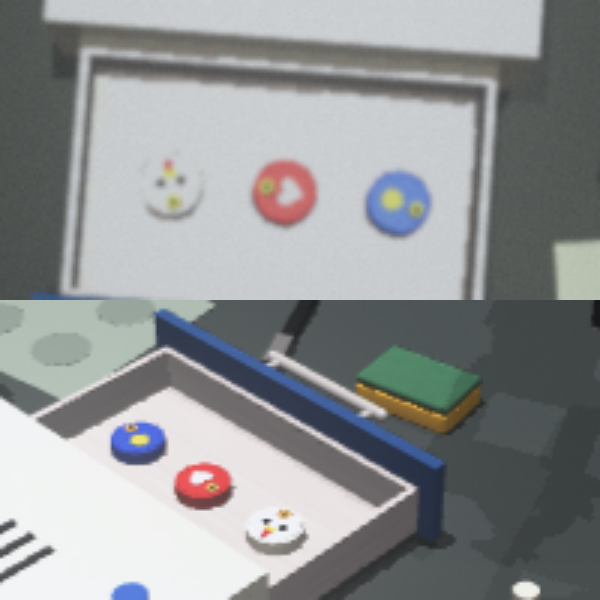

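All three lie flat and face up. In the top crop, the eyelets are at white (174,202), red (266,187) and blue (417,209). Next I grasp the torch.

```bash
python3 -c "
from m import *
t=snap('top'); im=t['image']
h=cv2.cvtColor(im,cv2.COLOR_RGB2HSV).astype(int)
for n,c,cc in(('white',(174,202),(172,184)),('red',(266,187),(285,191)),('blue',(417,209),(398,203))):
    u,v=(c[0]+.5)/3-.5+230,(c[1]+.5)/3-.5+140
    w=np.zeros(im.shape[:2],bool);yy,xx=np.indices(w.shape);w=((xx-u)**2+(yy-v)**2<16)&(h[:,:,0]>15)&(h[:,:,0]<40)&(h[:,:,1]>60)
    print(n,onz(t,u,v,.03)[:2],'mask',w.sum(),onz(t,xx[w].mean(),yy[w].mean(),.03)[:2],'centre',onz(t,(cc[0]+.5)/3-.5+230,(cc[1]+.5)/3-.5+140,.03)[:2])
"
```

```text
white [0.6478 0.057 ] mask 13 [0.6486 0.0576] centre [0.6603 0.0584]
red [ 0.6582 -0.006 ] mask 17 [ 0.6584 -0.0061] centre [ 0.6554 -0.019 ]
blue [ 0.6429 -0.1095] mask 9 [ 0.6429 -0.1083] centre [ 0.6471 -0.0965]
```

move_arm(
  commands="30 -10 0 0 0 0 0.41; 60 -20 10 0 0 0 0.41; 72 -24 35 0 0 0 0.41; 72 -24 35 0 0 0 0.41; 72 -24 35 0 0 0 0.41",
)

```text
t: 26.48
tcp_pos: [0.5103, 0.336, 0.1908]
tool_rot: [0.731, 0.682, 0.0, 0.0]
force: [0.5, 0.5, 1.0]
finger_gap: 0.706
gripper_force: 0.0
```

```bash
python3 -c "
from m import *
plan(.5095,.3363,.102)
s=snap('scene'); print(proj(s,[.5095,.3363,.151]),proj(s,[.5095,.3363,.006]))
cv2.imwrite('pics/g.png',cv2.resize(s['image'][180:340,380:540],None,fx=3,fy=3)[:,:,::-1])"
```

```text
t 26.48 tcp [0.5103 0.336  0.1908] rot [[0.069, 0.998, 0.001], [0.998, -0.069, -0.0], [-0.0, 0.001, -1.0]] F [0.5 0.5 1. ] gap 0.7057909940964269 0.0 q [ 0.4   0.56  1.51 -0.    1.08  0.47]
shift [ 0.3 -0.8 88.8] len 89 turn [0.  0.  0.3]
(np.float64(465.3473623467594), np.float64(256.6336731617991)) (np.float64(455.4870363058707), np.float64(311.69086885209373))
```

View pics/g.png

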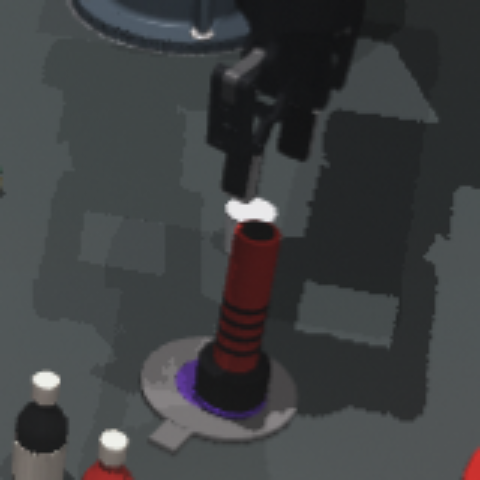

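The torch top, at crop (258,231), lies where the projection puts it, and the fingers are above it. Descend and grip.

move_arm(
  commands="0 0 25 0 0 0 0.41; 0 0 50 0 0 0 0.41; 0 0 75 0 0 0 0.41; 0 0 88 0 0 0 0.41; 0 0 88 0 0 0 0.41",
)

```text
t: 27.15
tcp_pos: [0.5093, 0.3366, 0.1021]
tool_rot: [0.731, 0.683, -0.0, -0.0]
force: [0.0, 0.7, 0.0]
finger_gap: 0.704
gripper_force: 0.0
```

move_arm(
  commands="0 0 0 0 0 0 -1; 0 0 0 0 0 0 -1; 0 0 0 0 0 0 -1; 0 0 0 0 0 0 -1; 0 0 0 0 0 0 -1",
  grip_force=40,
)

```text
t: 27.78
tcp_pos: [0.5095, 0.3375, 0.1035]
tool_rot: [0.73, 0.683, 0.001, 0.0]
force: [-1.6, -0.2, 6.2]
finger_gap: 0.343
gripper_force: 39.4
```

move_arm(
  commands="0 0 -20 0 0 0 -1; 0 0 -50 0 0 0 -1; 0 0 -80 0 0 0 -1; 0 0 -90 0 0 0 -1; 0 0 -90 0 0 0 -1",
)

```text
t: 28.4
tcp_pos: [0.5092, 0.3372, 0.1923]
tool_rot: [0.73, 0.683, 0.0, 0.0]
force: [0.2, -0.6, -1.9]
finger_gap: 0.338
gripper_force: 39.9
```

```bash
python3 -c "
from m import *
plan(.6484,.0573,.19)
s=snap('scene'); a=telemetry.sense()['tcp_pos']; u,v=[int(x) for x in proj(s,a-[0,0,.06])]; print(u,v, proj(s,a+[0,0,.049]),proj(s,a-[0,0,.096]))
cv2.imwrite('pics/i.png',cv2.resize(s['image'][v-90:v+90,u-90:u+90],None,fx=3,fy=3)[:,:,::-1]); print(u-90,v-90)
t=snap('top'); discs(t,.03,(235,140,420,240))"
```

```text
t 28.4 tcp [0.5092 0.3372 0.1923] rot [[0.067, 0.998, 0.001], [0.998, -0.067, 0.0], [0.0, 0.001, -1.0]] F [ 0.2 -0.6 -1.9] gap 0.33816794265389766 39.874820709228516 q [ 0.4   0.55  1.51 -0.    1.08  0.47]
shift [-270.   157.7    2.4] len 313 turn [ 0.  -0.   0.4]
464 264 (np.float64(472.81177588358327), np.float64(218.26106160678341)) (np.float64(461.870600661538), np.float64(278.57792410464884))
374 174
brass 20 (np.float64(318.3), np.float64(201.9)) [ 0.6584 -0.0059]
```

View pics/i.png

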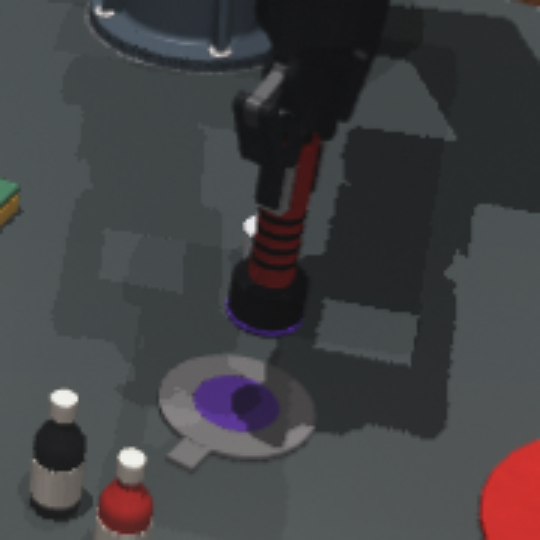

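The torch hangs upright, and its lens, at crop (265,312), matches the TCP-based prediction. Move over the white eyelet.

move_arm(
  commands="-34 20 0 0 0 0 -1; -75 44 0 0 0 0 -1; -116 68 0 0 0 0 -1; -157 92 0 0 0 0 -1; -198 116 0 0 0 0 -1",
)

```text
t: 29.12
tcp_pos: [0.6112, 0.1304, 0.1904]
tool_rot: [0.73, 0.683, -0.001, -0.001]
force: [0.9, -0.1, -1.7]
finger_gap: 0.341
gripper_force: 39.9
```

move_arm(
  commands="-36 21 0 0 0 0 -1; -64 38 2 0 0 0 -1; -72 42 2 0 0 0 -1; -72 42 2 0 0 0 -1; -72 42 2 0 0 0 -1",
)

```text
t: 29.75
tcp_pos: [0.6477, 0.0586, 0.1898]
tool_rot: [0.73, 0.683, -0.0, -0.001]
force: [-1.2, -0.2, -1.3]
finger_gap: 0.341
gripper_force: 39.9
```

```bash
python3 -c "
from m import *
plan(.6484,.0573,.19)
s=snap('scene'); a=telemetry.sense()['tcp_pos']; print('lens',proj(s,a-[0,0,.0975]),'eyelet',proj(s,[.6484,.0573,.03])); u,v=[int(x) for x in proj(s,a-[0,0,.11])]
cv2.imwrite('pics/j.png',cv2.resize(s['image'][v-80:v+70,u-100:u+100],None,fx=4,fy=4)[:,:,::-1]); print(u-100,v-80)"
```

```text
t 29.75 tcp [0.6477 0.0586 0.1898] rot [[0.066, 0.998, -0.002], [0.998, -0.066, 0.001], [0.001, -0.002, -1.0]] F [-1.2 -0.2 -1.3] gap 0.34080383846848683 39.868828654289246 q [-0.08  0.61  1.4   0.    1.13 -0.02]
shift [-1.2  0.8 -0.2] len 1 turn [-0.1 -0.   0.4]
lens (np.float64(314.16040365512146), np.float64(258.95328807862603)) eyelet (np.float64(313.79150551113776), np.float64(281.4566193376779))
214 183
```

View pics/j.png

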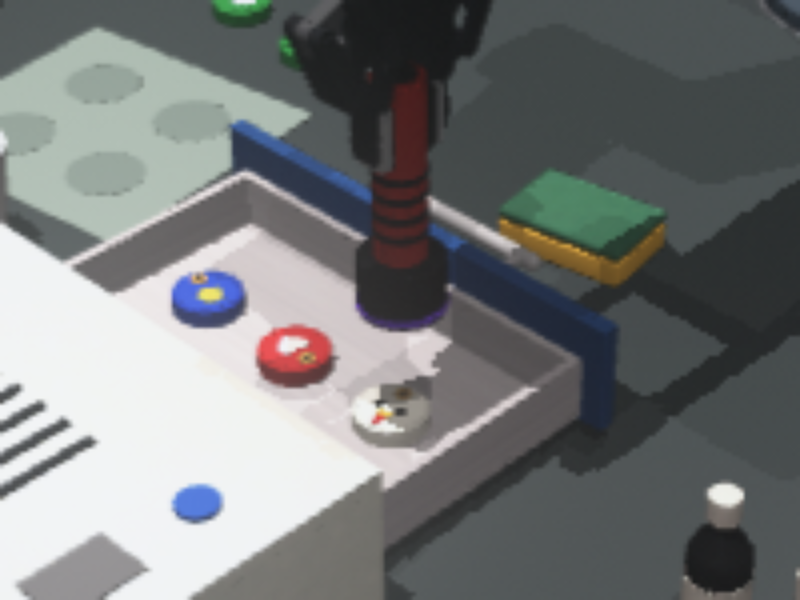

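The lens axis sits over the white eyelet: predicted (313.8,281.5), seen (314.5,281.2). Holding here. I have miscounted and viewed 15 pictures, one over the limit of 14, so from here on I check with numbers only.

move_arm(
  commands="-1 1 0 0 0 0 -1; -1 1 0 0 0 0 -1; -1 1 0 0 0 0 -1; -1 1 0 0 0 0 -1; -1 1 0 0 0 0 -1",
)

```text
t: 30.42
tcp_pos: [0.6496, 0.0561, 0.1903]
tool_rot: [0.73, 0.683, -0.0, -0.0]
force: [-0.2, -0.2, -1.3]
finger_gap: 0.346
gripper_force: 39.9
```

move_arm(
  commands="0 0 0 0 0 0 -1; 0 0 0 0 0 0 -1; 0 0 0 0 0 0 -1; 0 0 0 0 0 0 -1; 0 0 0 0 0 0 -1",
)

```text
t: 31.05
tcp_pos: [0.6496, 0.0561, 0.1903]
tool_rot: [0.73, 0.683, 0.0, 0.0]
force: [-0.9, -0.6, -1.4]
finger_gap: 0.34
gripper_force: 39.9
```

move_arm(
  commands="0 0 0 0 0 0 -1; 0 0 0 0 0 0 -1; 0 0 0 0 0 0 -1; 0 0 0 0 0 0 -1; 0 0 0 0 0 0 -1",
)

```text
t: 31.68
tcp_pos: [0.6496, 0.0561, 0.1903]
tool_rot: [0.73, 0.683, -0.0, 0.0]
force: [-0.4, 0.6, -2.1]
finger_gap: 0.34
gripper_force: 39.9
```

move_arm(
  commands="0 0 0 0 0 0 -1; 0 0 0 0 0 0 -1; 0 0 0 0 0 0 -1; 0 0 0 0 0 0 -1; 0 0 0 0 0 0 -1",
)

```text
t: 32.3
tcp_pos: [0.6496, 0.0561, 0.1903]
tool_rot: [0.73, 0.683, 0.0, -0.0]
force: [-0.5, -1.1, -0.8]
finger_gap: 0.334
gripper_force: 39.9
```

```bash
python3 -c "
from m import *
plan(.6584,-.006,.19)
s=snap('scene'); k=masks(s['image'])
for n,p in(('red',[.6555,-.019,.03]),('blue',[.6471,-.0965,.03])):
    u,v=proj(s,p); m=k[n][int(v)-14:int(v)+14,int(u)-16:int(u)+16]; print(n,u,v,[(b[0],b[1]+int(u)-16,b[2]+int(v)-14) for b in blobs(m,20)])"
```

```text
t 32.3 tcp [0.6496 0.0561 0.1903] rot [[0.067, 0.998, -0.0], [0.998, -0.067, 0.0], [0.0, -0.0, -1.0]] F [-0.5 -1.1 -0.8] gap 0.3339068670631789 39.86902713775635 q [-0.08  0.61  1.4   0.    1.13 -0.02]
shift [-61.4  12.9   0.3] len 63 turn [-0.  -0.   0.4]
red 286.61395544071195 269.6147093471337 [(np.int32(113), np.float64(286.9), np.float64(270.2))]
blue 265.25189313389336 255.31198254599877 [(np.int32(109), np.float64(265.4), np.float64(256.2))]
```

move_arm(
  commands="-20 4 0 0 0 0 -1; -45 9 0 0 0 0 -1; -61 13 0 0 0 0 -1; -61 13 0 0 0 0 -1; -61 13 0 0 0 0 -1",
)

```text
t: 32.98
tcp_pos: [0.6583, -0.0054, 0.1902]
tool_rot: [0.731, 0.683, 0.0, -0.0]
force: [-0.9, -0.4, -1.7]
finger_gap: 0.341
gripper_force: 39.9
```

move_arm(
  commands="0 0 0 0 0 0 -1; 0 0 0 0 0 0 -1; 0 0 0 0 0 0 -1; 0 0 0 0 0 0 -1; 0 0 0 0 0 0 -1",
)

```text
t: 33.6
tcp_pos: [0.6585, -0.0055, 0.1903]
tool_rot: [0.73, 0.683, -0.0, -0.0]
force: [0.1, -0.1, -1.3]
finger_gap: 0.34
gripper_force: 39.9
```

move_arm(
  commands="0 0 0 0 0 0 -1; 0 0 0 0 0 0 -1; 0 0 0 0 0 0 -1; 0 0 0 0 0 0 -1; 0 0 0 0 0 0 -1",
)

```text
t: 34.22
tcp_pos: [0.6585, -0.0056, 0.1903]
tool_rot: [0.73, 0.683, -0.0, -0.0]
force: [-0.1, 0.3, -3.2]
finger_gap: 0.342
gripper_force: 39.9
```

move_arm(
  commands="0 0 0 0 0 0 -1; 0 0 0 0 0 0 -1; 0 0 0 0 0 0 -1; 0 0 0 0 0 0 -1; 0 0 0 0 0 0 -1",
)

```text
t: 34.85
tcp_pos: [0.6585, -0.0056, 0.1903]
tool_rot: [0.73, 0.683, -0.0, -0.0]
force: [-0.7, 0.6, -1.1]
finger_gap: 0.343
gripper_force: 39.9
```

move_arm(
  commands="0 0 0 0 0 0 -1; 0 0 0 0 0 0 -1; 0 0 0 0 0 0 -1; 0 0 0 0 0 0 -1; 0 0 0 0 0 0 -1",
)

```text
t: 35.48
tcp_pos: [0.6585, -0.0056, 0.1903]
tool_rot: [0.73, 0.683, 0.0, -0.0]
force: [0.1, 0.1, -0.9]
finger_gap: 0.345
gripper_force: 39.9
```

```bash
python3 -c "
from m import *
plan(.6429,-.1089,.19)
s=snap('scene'); k=masks(s['image'])
for n,p in(('red',[.6555,-.019,.03]),('blue',[.6471,-.0965,.03])):
    u,v=proj(s,p); m=k[n][int(v)-14:int(v)+14,int(u)-16:int(u)+16]; print(n,u,v,[(b[0],b[1]+int(u)-16,b[2]+int(v)-14) for b in blobs(m,20)])"
```

```text
t 35.48 tcp [ 0.6585 -0.0056  0.1903] rot [[0.067, 0.998, 0.0], [0.998, -0.067, 0.0], [0.0, 0.0, -1.0]] F [ 0.1  0.1 -0.9] gap 0.34463783579326 39.889177680015564 q [-0.18  0.62  1.38  0.    1.14 -0.11]
shift [-104.1   -8.6    0.3] len 105 turn [ 0.  -0.   0.4]
red 286.61395544071195 269.6147093471337 [(np.int32(53), np.float64(282.7), np.float64(269.8))]
blue 265.25189313389336 255.31198254599877 [(np.int32(104), np.float64(265.3), np.float64(256.0))]
```

move_arm(
  commands="-25 -2 0 0 0 0 -1; -60 -5 0 0 0 0 -1; -95 -8 0 0 0 0 -1; -104 -9 0 0 0 0 -1; -104 -9 0 0 0 0 -1",
)

```text
t: 36.15
tcp_pos: [0.6425, -0.109, 0.1902]
tool_rot: [0.731, 0.683, 0.0, -0.0]
force: [-0.4, 1.1, -1.9]
finger_gap: 0.338
gripper_force: 39.9
```

move_arm(
  commands="0 0 0 0 0 0 -1; 0 0 0 0 0 0 -1; 0 0 0 0 0 0 -1; 0 0 0 0 0 0 -1; 0 0 0 0 0 0 -1",
)

```text
t: 36.78
tcp_pos: [0.6426, -0.1086, 0.1903]
tool_rot: [0.73, 0.683, 0.0, -0.0]
force: [-0.4, -0.3, -1.8]
finger_gap: 0.338
gripper_force: 39.9
```

move_arm(
  commands="0 0 0 0 0 0 -1; 0 0 0 0 0 0 -1; 0 0 0 0 0 0 -1; 0 0 0 0 0 0 -1; 0 0 0 0 0 0 -1",
)

```text
t: 37.4
tcp_pos: [0.6425, -0.1088, 0.1902]
tool_rot: [0.73, 0.683, -0.0, -0.0]
force: [0.2, -0.2, -0.6]
finger_gap: 0.341
gripper_force: 39.9
```

move_arm(
  commands="0 0 0 0 0 0 -1; 0 0 0 0 0 0 -1; 0 0 0 0 0 0 -1; 0 0 0 0 0 0 -1; 0 0 0 0 0 0 -1",
)

```text
t: 38.02
tcp_pos: [0.6426, -0.1087, 0.1903]
tool_rot: [0.73, 0.683, -0.0, 0.0]
force: [0.0, 0.9, -1.4]
finger_gap: 0.339
gripper_force: 39.9
```

move_arm(
  commands="0 0 0 0 0 0 -1; 0 0 0 0 0 0 -1; 0 0 0 0 0 0 -1; 0 0 0 0 0 0 -1; 0 0 0 0 0 0 -1",
)

```text
t: 38.65
tcp_pos: [0.6426, -0.1088, 0.1903]
tool_rot: [0.73, 0.683, 0.0, 0.0]
force: [0.3, 0.8, -1.7]
finger_gap: 0.34
gripper_force: 39.9
```

```bash
python3 -c "
from m import *
plan(.5055,.326,.19)
s=snap('scene'); k=masks(s['image'])
for n,p in(('red',[.6555,-.019,.03]),('blue',[.6471,-.0965,.03])):
    u,v=proj(s,p); m=k[n][int(v)-14:int(v)+14,int(u)-16:int(u)+16]; print(n,u,v,[(b[0],b[1]+int(u)-16,b[2]+int(v)-14) for b in blobs(m,20)])
t=snap('top'); h=cv2.cvtColor(t['image'],cv2.COLOR_RGB2HSV).astype(int)[225:325,100:210]
m=((h[:,:,1]<60)&(h[:,:,2]>100)).astype(np.uint8)
m=cv2.morphologyEx(m,cv2.MORPH_CLOSE,np.ones((5,5))); m=cv2.morphologyEx(m,cv2.MORPH_OPEN,np.ones((21,21)))
for c in cv2.findContours(m,0,2)[0]:
    (x,y),r=cv2.minEnclosingCircle(c); print('pad',r,onz(t,x+100,y+225,.006)[:2])
"
```

```text
t 38.65 tcp [ 0.6426 -0.1088  0.1903] rot [[0.067, 0.998, 0.0], [0.998, -0.067, 0.0], [0.0, 0.0, -1.0]] F [ 0.3  0.8 -1.7] gap 0.340314113940797 39.933961629867554 q [-0.34  0.61  1.4   0.    1.13 -0.27]
shift [ 424.6 -165.9    0.3] len 456 turn [ 0.  -0.   0.4]
red 286.61395544071195 269.6147093471337 [(np.int32(114), np.float64(286.9), np.float64(270.3))]
blue 265.25189313389336 255.31198254599877 []
```

move_arm(
  commands="-0 0 0 0 0 0 -1; 45 -17 0 0 0 0 -1; 90 -35 0 0 0 0 -1; 135 -53 0 0 0 0 -1; 180 -70 0 0 0 0 -1",
)

```text
t: 39.38
tcp_pos: [0.5843, 0.0768, 0.1905]
tool_rot: [0.731, 0.683, 0.0, 0.0]
force: [0.7, 0.2, -1.0]
finger_gap: 0.337
gripper_force: 39.8
```

move_arm(
  commands="45 -18 0 0 0 0 -1; 90 -35 0 0 0 0 -1; 135 -53 0 0 0 0 -1; 180 -70 0 0 0 0 -1; 220 -86 0 0 0 0 -1",
)

```text
t: 40.0
tcp_pos: [0.5132, 0.3025, 0.1905]
tool_rot: [0.73, 0.683, 0.0, 0.0]
force: [0.3, 0.2, -1.9]
finger_gap: 0.339
gripper_force: 39.9
```

move_arm(
  commands="20 -10 0 0 0 0 -1; 24 -10 10 0 0 0 -1; 24 -10 30 0 0 0 -1; 24 -10 40 0 0 0 -1; 24 -10 40 0 0 0 -1",
)

```text
t: 40.62
tcp_pos: [0.5051, 0.3243, 0.1491]
tool_rot: [0.731, 0.683, -0.001, -0.0]
force: [-0.4, -0.3, -2.2]
finger_gap: 0.341
gripper_force: 39.9
```

```bash
python3 -c "
from m import *
plan(.5045,.325,.105)
s=snap('scene'); k=masks(s['image'])
for n,p in(('red',[.6555,-.019,.03]),('blue',[.6471,-.0965,.03])):
    u,v=proj(s,p); m=k[n][int(v)-14:int(v)+14,int(u)-16:int(u)+16]; print(n,u,v,[(b[0],b[1]+int(u)-16,b[2]+int(v)-14) for b in blobs(m,20)])"
```

```text
t 40.62 tcp [0.5051 0.3243 0.1491] rot [[0.068, 0.998, -0.002], [0.998, -0.068, -0.001], [-0.001, -0.002, -1.0]] F [-0.4 -0.3 -2.2] gap 0.3410005722430062 39.93167281150818 q [ 0.38  0.6   1.57 -0.    0.98  0.45]
shift [ 0.7 -0.6 44.1] len 44 turn [-0.1  0.1  0.3]
red 286.61395544071195 269.6147093471337 [(np.int32(114), np.float64(286.8), np.float64(270.2))]
blue 265.25189313389336 255.31198254599877 [(np.int32(108), np.float64(265.3), np.float64(256.2))]
```

Blue and red are where they were. Now I lower the torch to about 0.1035, where it was gripped.

move_arm(
  commands="0 0 15 0 0 0 -1; 0 0 30 0 0 0 -1; 0 0 38 0 0 0 -1; 0 0 42 0 0 0 -1; 0 0 44 0 0 0 -1",
)

```text
t: 41.3
tcp_pos: [0.5054, 0.3255, 0.106]
tool_rot: [0.73, 0.683, -0.0, -0.0]
force: [-0.3, -0.3, -0.9]
finger_gap: 0.34
gripper_force: 39.9
```

move_arm(
  commands="0 0 1 0 0 0 -1; 0 0 1 0 0 0 -1; 0 0 1 0 0 0 -1; 0 0 1 0 0 0 -1; 0 0 1 0 0 0 -1",
)

```text
t: 41.92
tcp_pos: [0.5054, 0.3254, 0.1054]
tool_rot: [0.73, 0.683, 0.0, 0.0]
force: [0.2, -0.8, -1.3]
finger_gap: 0.333
gripper_force: 39.9
```

move_arm(
  commands="0 0 1 0 0 0 -1; 0 0 2 0 0 0 -1; 0 0 2 0 0 0 -1; 0 0 2 0 0 0 -1; 0 0 2 0 0 0 -1",
)

```text
t: 42.55
tcp_pos: [0.5053, 0.3254, 0.1035]
tool_rot: [0.73, 0.683, 0.0, 0.0]
force: [-1.4, -0.2, 3.0]
finger_gap: 0.339
gripper_force: 40.2
```

The torch is on its pad. Release it, rise, and head for the tray front.

move_arm(
  commands="0 0 0 0 0 0 -0.2; 0 0 0 0 0 0 0; 0 0 0 0 0 0 0.2; 0 0 0 0 0 0 0.4; 0 0 0 0 0 0 0.41",
)

```text
t: 43.18
tcp_pos: [0.5053, 0.3254, 0.1032]
tool_rot: [0.73, 0.683, -0.0, 0.0]
force: [0.3, -0.0, -0.4]
finger_gap: 0.71
gripper_force: 0.0
```

move_arm(
  commands="0 0 -25 0 0 0 0.41; 0 0 -60 0 0 0 0.41; 0 0 -100 0 0 0 0.41; 0 0 -110 0 0 0 0.41; 0 0 -110 0 0 0 0.41",
)

```text
t: 43.8
tcp_pos: [0.5054, 0.3255, 0.2136]
tool_rot: [0.73, 0.683, 0.0, 0.0]
force: [-0.0, 0.1, -0.3]
finger_gap: 0.706
gripper_force: 0.0
```

```bash
python3 -c "
from m import *
plan(.48,-.0023,.2)
s=snap('scene'); k=masks(s['image']); print('torch red',[(b[0],b[1]+420,b[2]+230) for b in blobs(k['red'][230:340,420:500],20)], proj(s,[.505,.325,.12]),proj(s,[.505,.325,.151]))
m=k['red'][230:340,420:500]; v,u=np.nonzero(m); print('topmost',u[v==v.min()].mean()+420,v.min()+230)"
```

```text
t 43.8 tcp [0.5054 0.3255 0.2136] rot [[0.067, 0.998, 0.001], [0.998, -0.067, 0.0], [0.0, 0.001, -1.0]] F [-0.   0.1 -0.3] gap 0.7061684065495112 0.0 q [ 0.39  0.52  1.51 -0.    1.11  0.45]
shift [-328.7   -3.4   13.4] len 329 turn [ 0.1 -0.   0.4]
torch red [] (np.float64(459.113794455615), np.float64(265.8879298258622)) (np.float64(461.2750107623899), np.float64(253.49017958616898))
topmost 455.5 251
```

move_arm(
  commands="-60 3 0 0 0 0 -0.39; -120 6 0 0 0 0 -0.39; -180 9 0 0 0 0 -0.39; -240 12 0 0 0 0 -0.39; -290 15 10 0 0 0 -0.39",
)

```text
t: 44.48
tcp_pos: [0.5001, 0.033, 0.2021]
tool_rot: [0.731, 0.683, -0.001, -0.001]
force: [-0.5, 1.2, -0.8]
finger_gap: 0.307
gripper_force: 0.0
```

move_arm(
  commands="-30 20 10 0 0 0 -0.39; -42 24 30 0 0 0 -0.39; -42 24 60 0 0 0 -0.39; -42 24 70 0 0 0 -0.39; -42 24 70 0 0 0 -0.39",
)

```text
t: 45.1
tcp_pos: [0.5209, -0.0081, 0.132]
tool_rot: [0.73, 0.683, -0.001, -0.001]
force: [-0.7, 0.2, 0.2]
finger_gap: 0.3
gripper_force: 0.0
```

```bash
python3 -c "
from m import *
plan(.5218,-.0053,.036)
t=snap('top'); k=masks(t['image']); e=proj(t,[.505,.325,.151]); print('torch top expect',e)
u,v=int(e[0]),int(e[1]); h=cv2.cvtColor(t['image'],cv2.COLOR_RGB2HSV).astype(int)[v-14:v+14,u-14:u+14]; m=((h[:,:,0]<8)|(h[:,:,0]>172))&(h[:,:,1]>150)&(h[:,:,2]>120)
(x,y),r=cv2.minEnclosingCircle(np.argwhere(m)[:,::-1].astype(np.float32)); print(x+u-14,y+v-14,r,onz(t,x+u-14,y+v-14,.151))
# bar location: bright pixels in front of panel
for p in ([.5218,-.0053,.058],): print('bar',proj(t,p))"
```

```text
t 45.1 tcp [ 0.5209 -0.0081  0.132 ] rot [[0.067, 0.998, -0.003], [0.998, -0.067, 0.001], [0.001, -0.003, -1.0]] F [-0.7  0.2  0.2] gap 0.3003512850545225 0.0 q [-0.23  0.54  1.78  0.    0.82 -0.16]
shift [ 2.8  1.  96. ] len 96 turn [-0.2 -0.   0.4]
torch top expect (np.float64(131.12583122229196), np.float64(276.86761734046337))
131.69444465637207 275.9166669845581 8.289334297180176 [0.5067 0.3241 0.151 ]
bar (np.float64(318.12972674680157), np.float64(268.06018909800446))
```

The torch stands upright, with its top at (0.507,0.324), within 3 mm of the pad's centre. Now the handle.

move_arm(
  commands="2 1 30 0 0 0 -0.39; 2 1 60 0 0 0 -0.39; 2 1 90 0 0 0 -0.39; 2 1 96 0 0 0 -0.39; 2 1 96 0 0 0 -0.39",
)

```text
t: 45.78
tcp_pos: [0.5237, -0.0064, 0.038]
tool_rot: [0.73, 0.683, 0.0, 0.0]
force: [0.5, -0.3, 0.1]
finger_gap: 0.306
gripper_force: 0.0
```

move_arm(
  commands="0 0 0 0 0 0 -1; 0 0 0 0 0 0 -1; 0 0 0 0 0 0 -1; 0 0 0 0 0 0 -1; 0 0 0 0 0 0 -1",
)

```text
t: 46.4
tcp_pos: [0.5238, -0.0066, 0.0386]
tool_rot: [0.73, 0.683, 0.001, 0.001]
force: [-1.5, 1.0, 7.4]
finger_gap: 0.108
gripper_force: 39.2
```

move_arm(
  commands="0 10 0 0 0 0 -1; 0 28 0 0 0 0 -1; 0 46 0 0 0 0 -1; 0 64 0 0 0 0 -1; 0 80 0 0 0 0 -1",
)

```text
t: 47.02
tcp_pos: [0.6037, -0.0127, 0.0386]
tool_rot: [0.73, 0.683, -0.0, 0.001]
force: [-1.8, -1.9, 5.2]
finger_gap: 0.107
gripper_force: 39.2
```

```bash
python3 -c "
from m import *
plan(.690,-.0177,.036)"
```

```text
t 47.02 tcp [ 0.6037 -0.0127  0.0386] rot [[0.067, 0.998, 0.001], [0.998, -0.067, -0.001], [-0.001, 0.001, -1.0]] F [-1.8 -1.9  5.2] gap 0.10749191836499551 39.23046112060547 q [-0.21  0.76  1.62 -0.    0.76 -0.14]
shift [ 0.7 86.4  2.7] len 86 turn [0.1 0.1 0.4]
```

move_arm(
  commands="0 16 0 0 0 0 -1; 0 34 0 0 0 0 -1; 0 52 0 0 0 0 -1; 0 66 0 0 0 0 -1; 0 78 0 0 0 0 -1",
)

```text
t: 47.65
tcp_pos: [0.6817, -0.0186, 0.0386]
tool_rot: [0.73, 0.683, -0.0, 0.001]
force: [-1.8, -3.8, 6.5]
finger_gap: 0.113
gripper_force: 39.4
```

move_arm(
  commands="0 4 0 0 0 0 -1; 0 8 0 0 0 0 -1; 0 11 0 0 0 0 -1; 0 14 0 0 0 0 -1; 0 14 0 0 0 0 -1",
)

```text
t: 48.28
tcp_pos: [0.6958, -0.0197, 0.0386]
tool_rot: [0.73, 0.683, 0.0, 0.002]
force: [-1.1, -5.3, 5.4]
finger_gap: 0.108
gripper_force: 39.7
```

move_arm(
  commands="0 1 0 0 0 0 -1; 0 2 0 0 0 0 -1; 0 3 0 0 0 0 -1; 0 4 0 0 0 0 -1; 0 4 0 0 0 0 -1",
)

```text
t: 48.9
tcp_pos: [0.696, -0.0196, 0.0386]
tool_rot: [0.73, 0.683, -0.003, -0.001]
force: [-7.4, -5.0, 10.1]
finger_gap: 0.112
gripper_force: 40.2
```

The tray is at its inner stop: 0.696 against 0.6965 predicted. I relax, release, rise and back away.

move_arm(
  commands="0 -3 0 0 0 0 -1; 0 -3 0 0 0 0 -1; 0 -3 0 0 0 0 -0.45; 0 -3 0 0 0 0 -0.45; 0 -3 0 0 0 0 -0.45",
)

```text
t: 49.52
tcp_pos: [0.6954, -0.0175, 0.0367]
tool_rot: [0.73, 0.683, -0.0, -0.001]
force: [1.0, -0.0, 0.7]
finger_gap: 0.274
gripper_force: 0.0
```

move_arm(
  commands="0 0 -30 0 0 0 -0.45; 0 0 -70 0 0 0 -0.45; 0 0 -120 0 0 0 -0.45; 0 -60 -160 0 0 0 -0.45; 0 -120 -160 0 0 0 -0.45",
)

```text
t: 50.15
tcp_pos: [0.5834, -0.0107, 0.1997]
tool_rot: [0.73, 0.683, 0.002, 0.003]
force: [0.0, -0.5, -0.1]
finger_gap: 0.276
gripper_force: 0.0
```

move_arm(
  commands="0 -60 0 0 0 0 -0.45; 0 -80 0 0 0 0 -0.45; 0 -80 0 0 0 0 -0.45; 0 -80 0 0 0 0 -0.45; 0 -80 0 0 0 0 -0.45",
)

```text
t: 50.78
tcp_pos: [0.5036, -0.0054, 0.1968]
tool_rot: [0.73, 0.683, 0.0, 0.001]
force: [0.9, 1.1, -0.0]
finger_gap: 0.275
gripper_force: 0.0
```

```bash
python3 -c "
from m import *
st(); t=snap('top','z.png'); im=t['image']; h=cv2.cvtColor(im,cv2.COLOR_RGB2HSV).astype(int)
e=proj(t,[.696,-.018,.058]); print('bar expect',e)
u,v=int(e[0]),int(e[1])
for du in(-24,-12,0,12,24):
    c=h[v-25:v+25,u+du]; w=np.nonzero((c[:,1]<60)&(c[:,2]>130))[0]; b=np.nonzero((c[:,0]>100)&(c[:,0]<125)&(c[:,1]>120)&(c[:,2]>90))[0]; print(u+du,'bright rows',w+v-25,'blue',b+v-25)
k=masks(im); s=snap('scene'); a=cv2.imread('pics/scene0.png')[:,:,::-1]
d=np.abs(a.astype(int)-s['image']).sum(2)>120
print('changes',[b for b in blobs(d[140:400,130:640],60)])
"
```

```text
t 50.77 tcp [ 0.5036 -0.0054  0.1968] rot [[0.067, 0.998, 0.001], [0.998, -0.067, -0.0], [-0.0, 0.001, -1.0]] F [ 0.9  1.1 -0. ] gap 0.275236030246769 0.0 q [-0.23  0.41  1.77  0.    0.95 -0.17]
bar expect (np.float64(324.379202910613), np.float64(180.9792053169148))
300 bright rows [163 164 165 166 167 168 169 170 171 172 173 174 175 176 177 178 179 180] blue [155 156 157]
312 bright rows [177 178 179 180 181] blue [155 156 157 158]
324 bright rows [178 179 180 181 182] blue [157 158 159]
336 bright rows [179 180 181 182] blue [157 158 159 160]
348 bright rows [180 181 182 183] blue [158 159 160 161]
changes [(np.int32(1203), np.float64(203.4), np.float64(17.5)), (np.int32(746), np.float64(365.7), np.float64(29.7)), (np.int32(65), np.float64(333.1), np.float64(46.5)), (np.int32(1769), np.float64(344.4), np.float64(73.7)), (np.int32(133), np.float64(109.2), np.float64(60.2)), (np.int32(100), np.float64(87.7), np.float64(72.3)), (np.int32(169), np.float64(111.0), np.float64(83.5)), (np.int32(427), np.float64(229.6), np.float64(95.3)), (np.int32(268), np.float64(253.1), np.float64(110.8)), (np.int32(135), np.float64(216.4), np.float64(113.5)), (np.int32(118), np.float64(332.0), np.float64(115.3)), (np.int32(341), np.float64(148.2), np.float64(129.0)), (np.int32(164), np.float64(316.6), np.float64(151.9)), (np.int32(210), np.float64(335.1), np.float64(164.4))]
```

```bash
python3 -c "
from station import ticket
print(ticket.sign_off())"
```

```text
the job is handed in; nothing more can be done
None
```

I handed the job in after 51 s of robot time: the white, red and blue badges are cured in the closed tray (yellow was absent) and the torch stands on its pad. The badges weren't checked after the tray closed, the sign-off gave no verdict, and I viewed 15 pictures, one over the limit of 14.

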